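# Move the lamp's battery pack from the charger to the stand's rail

### The arm

A 6-joint arm with a two-finger parallel gripper is mounted at the origin on the work surface. World frame = base frame: x ahead of the robot, y to its left, z up, the work surface at z = 0. Lengths are in m, angles in rad, forces in N, time in s.
With the tool pointing down it reaches from about 0.425 to 0.925 m from the base axis. Payload 12.5 kg.
Tool frame: the origin (TCP) lies at the very end of the fingers, on their centre line; the grasp point (between the pads) lies 19 mm behind it; z points along the fingers, x is the direction in which the jaws open and shut, and the axes are right-handed (so a half turn about z gives the same grasp; the last joint's range is limited). The gripper opens to 85 mm and grips with 20 to 120 N. Pads are 22 mm wide; open, the fingers measure 114 mm over their backs; the gripper's body (76 mm by 85 mm) begins 54 mm behind the grasp point. The pads swing forward as they close: fully open they stand 13 mm farther back than shut.
Start: joints at [1.217, 0.491, 1.559, -0, 1.092, -0.106], TCP at [0.153, 0.606, 0.231] pointing down, gripper open.
Joint ranges: [-3.1, 3.1], [-0.84, 2.19], [0.05, 2.79], [-1.13, 4.28], [0.06, 2.93], [-2.69, 2.69]. Speed limits (rad/s): [2.22, 2.22, 2.79, 3.14, 3.14, 3.14].

### API

Orientations are given as a rotation vector (axis times angle).
In Python, from plant import robot gives the robot as it stands.
- The arm moves only by the tool apply_moves, never from a script. Its argument "targets" is a list of rows, each a list of 6 numbers: the shift along the tool's x, y, z in units of 30 mm (1.0 is 30 mm), then the turn, a rotation vector about the tool's x, y, z in units of 5 degrees (1.0 is 5 degrees). In form: [[dx, dy, dz, rx, ry, rz], ...]. A call has 1 to 5 rows; each row shifts and turns the pose as measured when the row begins, along the tool's axes as they then stand; what a row does not reach is not made up. A row lasts 1/10 s, in which the tool goes at most 50 mm and 8.59 degrees, less where a joint would pass 70% of its speed; a pose out of reach is approached as far as the arm can. A call is refused whole if a number of a shift passes 1 or a number of a turn 1, either way. A call with a gripper value outside its range is refused whole. "claw" is the finger opening in mm, from 0 to 85.4, set as the call begins (left out, the last holds). The fingers move at their own pace and stop on an object; the grip force is fixed at half the most. Time passes only in rows, so rows that do not move let the fingers close. It gives the time, the measured TCP pose, the force and the opening at its end, in the units of the state.
- robot.observe(): the state, without advancing time (a new reading comes with each control period).
- robot.read_camera(name): name is "side" or "top" or "wrist"; returns a dict with "color" (420x560x3 uint8, red, green, blue), "range_z" (420x560 float32, m along the optical axis (not along the pixel's ray), 0 where there is no reading), "fx", "fy", "cx", "cy" (pixels), "R" (3x3) and "t" (3): a world point X has camera coordinates R X + t. Camera axes: x right, y down, z forward; pixel columns grow to the right and rows downward; lengths in m; the calibration is good to about 2 mm. A picture is of the moment at which its call begins.
- robot.job_done(): hands the job in, once; it reports no verdict.
The state is a dict: "time_s": time; "joint_positions": joint angles; "qd": joint speeds; "effort": joint torques, N m; "ee_pos": TCP position; "tcp_rot": TCP orientation; "ft_force": force on the tool from outside, world axes, zero at the start; "ft_torque": the same for the moment, N m; "gripper_width": opening from 0.0 (shut) to 1.0 (fully open).
Only numpy, scipy, OpenCV 4.12 (cv2) and the standard library are available. Lean on these libraries where they do the work, as an engineer would, in place of code of your own. Each camera call takes 0.05 s, during which the arm holds its last target.

### The job

One of the three battery packs in the desk charger has a hook-shaped lip on its back: lift it straight up out of its deep well and hook its lip over the top edge of the sloping rail on the lamp stand, in the middle, with its foot still held out from the rail; then swing the foot in against the rail until the sprung catch snaps up in front of it, and let go. Once the pack is locked in, switch the lamp on by pushing the toggle lever on the stand all the way over. Leave the other two packs in the charger, and leave the tray and the jar where they are.

Things in the scene. Friction and masses are not known exactly. Their poses are not given: they have to be found in the camera images.
- pack: The battery pack to move: grey upright block 28 (x) by 30 (y) by 125 mm, about 160 g. Origin: centre of the block's underside; z up, x out of its front. On its back (-x) are a hooked lip (see pack_lip) and, at the very foot, a heel 11 mm high that sticks 6 mm out of the back face (see pack_foot). The top 35 mm are plain: grip there across y, 30 mm wide.
- pack_lip (a point): Middle of the pack's back face (pack x = -14, z = 84 mm) at the underside of the lip's ledge. The ledge is 30 mm wide, 6 mm thick and reaches 14 mm out from the back face; a tooth 4 mm thick at its end hangs 7 mm below the ledge's underside, so the slot between tooth and back face is 10 mm wide and opens downward.
- pack_foot (a point): Middle of the lower edge of the pack's back face (pack x = -14, y = 0, z = 0 mm). Because of the heel here the pack cannot reach the rail parallel to it: hook the lip with the foot swung 10 to 20 degrees out (lip lowered over the top edge from 10 mm above it), then swing the foot in about the top edge.
- plain_pack: Bystander in another well: same block, 125 mm tall, same heel but no lip. Origin: centre of the block's underside.
- short_pack: Bystander in another well: a pack 105 mm tall without a lip, with a round 18 mm knob 10 mm high on its top. Origin: centre of the block's underside.
- charger: White block fixed to the bench, 230 (x) by 140 (y) by 75 mm, origin centre of underside. Three snug wells, 65 mm deep, floor at z = 10: pack origins at x = -68, 0, 68 mm, y = 0, axes parallel to the charger's; any pack may be in any well. A pack stands 60 mm proud. Cheek walls along both long sides, inner faces at y = +-60, rise to z = 111 mm: fingers come down between them. Grip across y.
- stand: Lamp stand fixed to the bench: white base plate 200 (x) by 340 (y) by 15 mm, origin under it (plate centre at y = -5 mm), z up, x the way the rail faces (roughly away from the robot). Rail middle at y = 0. A lamp column, 11 mm radius, stands at x = -50, y = -145 mm, its lamp head over x = 35 mm; nothing of it is above z = 175 mm. Toggle lever at y = 125 mm.
- rail: Metal plate on the stand, 4 mm thick, 120 wide (y), 70 high, leaning 22 degrees back towards the robot. Origin: middle of its top front edge, 130 mm above the bench; x square out of its front, z up along it; it fills x = -4 to 0, z = -70 to 0. Behind its top 28 mm is free. Locked pack: axes parallel to the rail's, origin at rail (14, 0, -84) mm, ledge on the top edge, heel under the plate.
- catch (a joint): Sprung steel bar, 5 mm radius, 58 mm long, along rail y, centred at rail x = 34.5, y = 0, z = -82.5 mm. 0 = up (rest), up to 0.009 m when pressed down along the plate; spring 2.5 N plus 0.5 N per mm. The foot swinging in rides over it, pressing it about 5 mm down; with the pack fully home it springs back to 0 in front of the pack's front face (1.5 mm play).
- lever (a joint): Toggle lever of the lamp: 0 = leaning 0.5 rad towards the stand's -x (off), 1.0 rad = leaning 0.5 rad towards +x (on, fully over); starts near 0. Hinge parallel to the stand's y at stand x = -10, y = 125, z = 37 mm. Light friction (under 1.5 N at the ball); it stays where it is left.
- lever_tip (a point): Centre of the ball (13 mm radius) at the lever's end, 80 mm from the hinge.
- tray: Bystander: open white tray 70 by 70 by 20 mm. Origin at the centre of its underside.
- jar: Bystander: small amber jar, 54 mm across, 75 mm tall. Origin at the centre of its underside.
Things that resemble listed ones, but are neither listed nor needed, are in the scene too. What is shaped like the pack but pink is not meant.

How it is judged:
On the way, in this order (a step that is already met when the one before it is completed fails the run):
1. the pack is lifted clear above the charger, upright (height (world z) of pack above 0.078 m and angle between pack's own z axis and vertical below 0.35 rad and horizontal distance between pack and charger below 0.13 m), for 0.05 s.
2. the lip is hooked over the rail's top edge with the foot still held out (x of pack_lip in the frame of rail between -0.006 and 0.008 m and z of pack_lip in the frame of rail between -0.006 and 0.005 m and y of pack_lip in the frame of rail between -0.02 and 0.02 m and x of pack_foot in the frame of rail above 0.008 m), for 0.05 s.
3. the pack is locked on the rail: lip on the edge, foot home, catch up, lamp still off (x of pack_lip in the frame of rail between -0.004 and 0.004 m and z of pack_lip in the frame of rail between -0.003 and 0.004 m and y of pack_lip in the frame of rail between -0.015 and 0.015 m and x of pack_foot in the frame of rail between -0.004 and 0.0035 m and angle between the y axis of pack and the y axis of rail, either way round below 0.12 rad and value of joint catch below 0.002 m and value of joint lever below 0.4 rad), for 0.1 s.
At the end, for the whole second after the job is handed in: Lipped pack at rest on the rail: within 15 mm of its middle, lip on the top edge (4 mm), foot against the plate (3.5 mm), catch up (2 mm); lever over by more than 0.85 rad; other packs upright in their wells (12 mm); tray and jar within 25 mm of their start (x of pack_lip in the frame of rail between -0.004 and 0.004 m and z of pack_lip in the frame of rail between -0.003 and 0.004 m and y of pack_lip in the frame of rail between -0.015 and 0.015 m and x of pack_foot in the frame of rail between -0.004 and 0.0035 m and angle between the y axis of pack and the y axis of rail, either way round below 0.12 rad and value of joint catch below 0.002 m and value of joint lever above 0.85 rad and linear speed of pack below 0.01 m/s and distance of each of plain_pack, short_pack from where it was at the start of the episode below 0.012 m and angle between each of plain_pack, short_pack's own z axis and vertical below 0.2 rad and distance of each of tray, jar from where it was at the start of the episode below 0.025 m); the robot touches nothing.
It fails at once if another pack is pulled up or tipped (distance of any of plain_pack, short_pack from where it was at the start of the episode above 0.03 m).
It fails at once if the tray or the jar is pushed away or tipped over (distance of any of tray, jar from where it was at the start of the episode above 0.04 m or angle between jar's own z axis and vertical above 0.6 rad).
It also fails if it takes over 54 s, if anything falls off the work surface, if the arm or the gripper's body presses on something with over 40 N, if the wrist force passes 120 N, or if a joint passes its speed limit or range.

## Working session

There is one attempt and no reset: what is moved stays moved. The work goes in short steps, Python scripts to look and compute and a tool call to move; the robot and the scene stay as the last step left them, time stands still between calls to the robot, and variables do not carry over. Pictures are saved under pics/ and viewed, and the job is handed in when it is done.

Besides the shell and the picture viewer there is one more tool, called after "Request:" as name(argument=value, ...) on one line, values as JSON. apply_moves: Moves the arm, as the interface text tells. Its arguments: {"type":"object","properties":{"targets":{"type":"array","items":{"type":"array","items":{"type":"number"}}},"claw":{"type":"number"}},"required":["targets"]}

```bash
ls; mkdir -p pics
python3 - <<'E'
from plant import robot
import cv2
import numpy as np
print(robot.observe())
for n in ["side","top","wrist"]:
    d=robot.read_camera(n); cv2.imwrite(f"pics/{n}0.png",d["color"][:,:,::-1])
    print(n,d["fx"],d["cx"],d["cy"],d["R"].tolist(),d["t"], -d["R"].T@d["t"])
    np.savez(f"{n}0.npz",**d)
E
```

```text
pics
{'time_s': 0.0, 'joint_positions': array([ 1.21740233e+00,  4.91585672e-01,  1.55946327e+00,  7.85414814e-06,
        1.09170591e+00, -1.05609991e-01]), 'qd': array([-0.00071647,  0.00122465, -0.00015942,  0.00031891,  0.00097033,
       -0.00096446]), 'effort': array([ 2.90497206e-03, -6.18440509e+01, -2.61602050e+01, -9.17984562e-05,
        4.07936095e-03, -1.89211121e-06]), 'ee_pos': array([0.15318649, 0.60569645, 0.23070676]), 'tcp_rot': array([ 2.47845379e+00,  1.92952141e+00, -1.55617187e-03]), 'ft_force': array([ 0.53241167, -0.09601363, -1.26181359]), 'ft_torque': array([ 0.01519749,  0.02541786, -0.01408394]), 'gripper_width': 0.9983634818757895}
side 459.84813943854266 277.8262112987366 209.76870025479656 [[0.95780343294743, -0.28738330855679955, -0.004839193844624577], [-0.17710594251168008, -0.5768385570885824, -0.7974275918119537], [0.22637594607459507, 0.7646359349513397, -0.603395241959963]] [-0.51155997  0.19279775  0.89174478] [ 0.32224995 -0.71766073  0.68934126]
top 454.1612275628769 277.8127924753587 204.97283622221485 [[-0.00662943964103522, -0.9997580498513513, 0.02097360930953552], [-0.9963484321317146, 0.004818517851443695, -0.08524425889401477], [0.0851225723220367, -0.021462144420781485, -0.9961393095537093]] [0.03606394 0.54634146 1.04452486] [0.4556729  0.0558404  1.08630835]
wrist 349.3699953621124 284.01018887893616 209.44126878572607 [[0.24667661699679705, 0.9690944686388845, -0.002560757804694748], [0.9255965839103802, -0.2348200663710097, 0.2968678161791034], [0.2870916412584157, -0.07560057726653549, -0.95491514923396]] [-0.62391805 -0.03826168  0.38124078] [0.07986983 0.62447294 0.37381355]
```

View pics/side0.png

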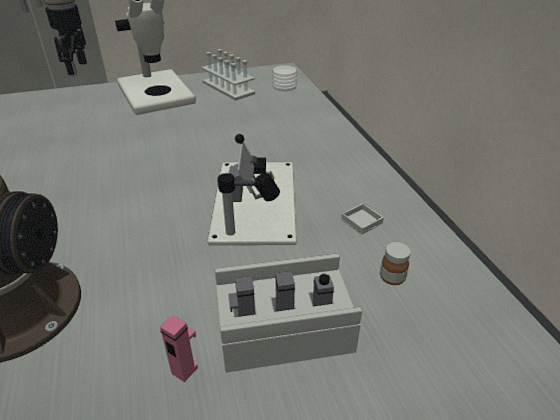

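View pics/top0.png

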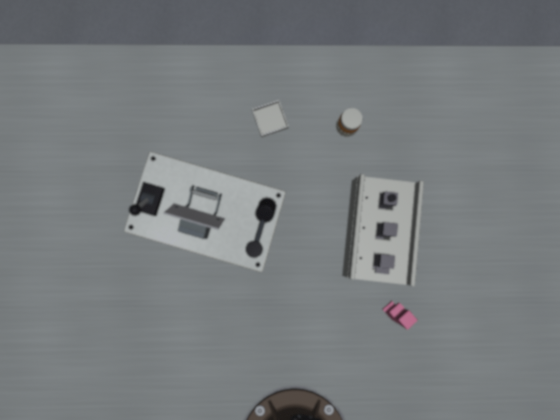

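View pics/wrist0.png

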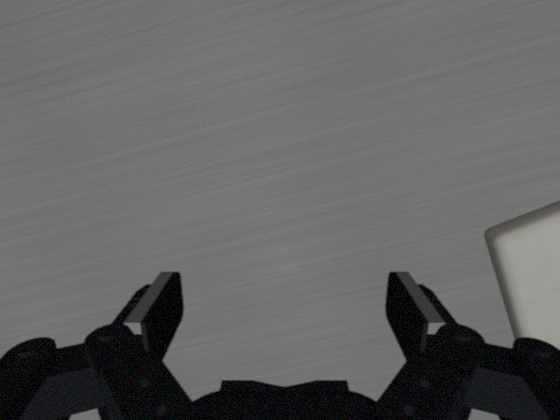

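Run:
```python
import cv2
a=cv2.imread("pics/top0.png")[165:295,340:430]; a=cv2.resize(a,None,fx=4.5,fy=4.5,interpolation=cv2.INTER_CUBIC)
b=cv2.imread("pics/side0.png")[250:375,200:370]; b=cv2.resize(b,None,fx=2.3,fy=2.3*585/287.5*0.5,interpolation=cv2.INTER_CUBIC)
import numpy as np
h=max(a.shape[0],b.shape[0]);f=lambda i:np.vstack([i,np.zeros((h-i.shape[0],i.shape[1],3),np.uint8)])
o=np.hstack([f(a),f(b)]);o=cv2.convertScaleAbs(o,alpha=1.8);print(o.shape);cv2.imwrite("pics/crop1.png",o)
a=cv2.imread("pics/top0.png")[140:280,115:295]; a=cv2.resize(a,None,fx=4.3,fy=4.2,interpolation=cv2.INTER_CUBIC)
cv2.imwrite("pics/crop2.png",cv2.convertScaleAbs(a,alpha=1.6))
```

```text
(585, 796, 3)
```

View pics/crop1.png

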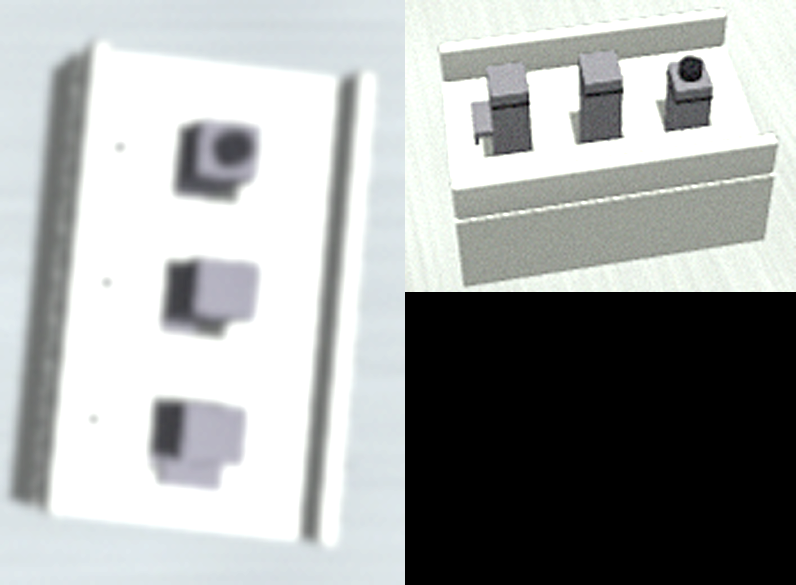

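View pics/crop2.png

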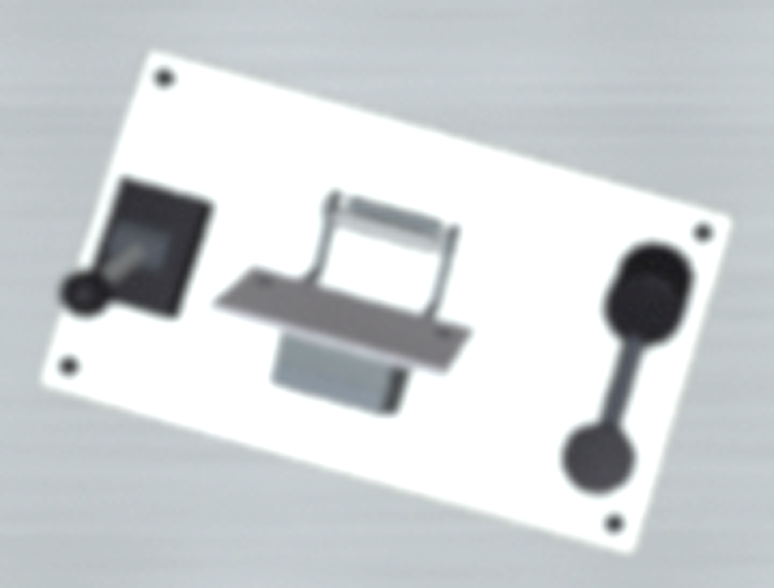

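```bash
cat > h.py <<'E'
import numpy as np,cv2
def cloud(d):
    h,w=d["range_z"].shape;u,v=np.meshgrid(np.arange(w),np.arange(h));z=d["range_z"]
    P=np.stack([(u-d["cx"])/d["fx"]*z,(v-d["cy"])/d["fy"]*z,z],-1)
    W=(P-d["t"])@d["R"]; W[z==0]=np.nan; return W
def ray(d,uv,zp):
    uv=np.atleast_2d(uv).astype(float)
    r=np.stack([(uv[:,0]-d["cx"])/d["fx"],(uv[:,1]-d["cy"])/d["fy"],np.ones(len(uv))],-1)@d["R"]
    o=-d["R"].T@d["t"]; return o+r*((zp-o[2])/r[:,2])[:,None]
def proj(d,X):
    X=np.atleast_2d(X)@d["R"].T+d["t"]; return np.stack([X[:,0]/X[:,2]*d["fx"]+d["cx"],X[:,1]/X[:,2]*d["fy"]+d["cy"]],-1)
E
python3 - <<'E'
from h import *
d=np.load("top0.npz"); W=cloud(d); c=d["color"].astype(int)
for n,(u,v) in dict(plate=(170,220),plate2=(240,190),bench=(60,300),cht=(400,180),ch2=(372,245),cheekR=(417,235),cheekL=(357,235),p1=(386,262),p2=(390,231),p3=(387,205)).items():
    print(n,W[v,u].round(4),c[v,u], W[v-2:v+3,u-2:u+3,2].std().round(4))
white=(c.min(-1)>150).astype(np.uint8)
def rect(m,zp,box):
    mm=np.zeros_like(m);x0,x1,y0,y1=box;mm[y0:y1,x0:x1]=m[y0:y1,x0:x1]
    cs,_=cv2.findContours(mm,cv2.RETR_EXTERNAL,cv2.CHAIN_APPROX_NONE); k=max(cs,key=cv2.contourArea)
    p=ray(d,k[:,0,:],zp)[:,:2].astype(np.float32)
    r=cv2.minAreaRect(p); return r,len(k)
for th in (110,130,150):
  print(th,rect((c.min(-1)>th).astype(np.uint8),0.015,(115,295,140,280)))
# top of plate by depth
m=((W[...,2]>0.008)).astype(np.uint8); print("plate depth",rect(m,0.015,(115,295,140,280)))
for n,b,zp in [("p1",(375,400,250,275),.135),("p2",(375,400,220,242),.135)]:
    print(n,rect((W[...,2]>zp-0.012).astype(np.uint8),zp,b))
m=(abs(W[...,2]-.111)<.008)
for n,s in [("R",np.s_[170:290,405:430]),("L",np.s_[170:290,345:368])]:
    k=np.zeros_like(m);k[s]=m[s]; q=W[k][:,:2]; print(n,len(q),cv2.minAreaRect(q.astype(np.float32)))
E
```

```text
plate [0.5131 0.2867 0.0136] [175 180 180] 0.0023
plate2 [0.5831 0.1221 0.0163] [169 173 173] 0.002
bench [ 0.3278  0.5443 -0.0033] [122 127 129] 0.0018
cht [ 0.5974 -0.2425  0.0747] [139 143 143] 0.0377
ch2 [ 0.4516 -0.1752  0.0755] [171 174 171] 0.0018
cheekR [ 0.4725 -0.265   0.1112] [157 159 157] 0.0444
cheekL [ 0.4734 -0.1359  0.1073] [160 162 159] 0.0139
p1 [ 0.4163 -0.1896  0.137 ] [102 101 109] 0.0016
p2 [ 0.4809 -0.201   0.1323] [101 100 107] 0.0017
p3 [ 0.5402 -0.2094  0.0824] [54 54 58] 0.0269
110 (((0.538814902305603, 0.20631982386112213), (0.4262964129447937, 0.3300909996032715), 89.8976058959961), 636)
130 (((0.5334646105766296, 0.20467333495616913), (0.3402625024318695, 0.20144791901111603), 73.19300842285156), 519)
150 (((0.5337425470352173, 0.20468202233314514), (0.334985613822937, 0.19574183225631714), 73.3946533203125), 509)
plate depth (((0.5358663201332092, 0.2075367420911789), (0.3432031571865082, 0.19908560812473297), 73.21271514892578), 430)
p1 (((0.4196235239505768, -0.1905565708875656), (0.03228466585278511, 0.028103448450565338), 80.18934631347656), 53)
p2 (((0.4865419864654541, -0.1984793096780777), (0.032805852591991425, 0.028507614508271217), 82.56877899169922), 55)
R 554 ((0.47902557253837585, -0.2647866904735565), (0.012059415690600872, 0.2280280590057373), 83.37115478515625)
L 528 ((0.4948801100254059, -0.1358889937400818), (0.010750762186944485, 0.22895023226737976), 83.27459716796875)
```

Run:
```python
from h import *
a=cv2.imread("pics/top0.png")[190:245,155:235]; cv2.imwrite("pics/r1.png",cv2.convertScaleAbs(cv2.resize(a,None,fx=9,fy=9,interpolation=cv2.INTER_NEAREST),alpha=1.4))
a=cv2.imread("pics/side0.png")[125:205,205:300]; cv2.imwrite("pics/r2.png",cv2.convertScaleAbs(cv2.resize(a,None,fx=7,fy=7,interpolation=cv2.INTER_CUBIC),alpha=1.6))
yaw=np.radians(-16.8);ex=np.array([np.cos(yaw),np.sin(yaw)]);ey=np.array([-ex[1],ex[0]]);o=np.array([.5350,.2095])
for n in ("top","side"):
    d=np.load(n+"0.npz");W=cloud(d);S=np.stack([(W[...,:2]-o)@ex,(W[...,:2]-o)@ey,W[...,2]],-1)
    for y0 in (-50,-35,35,50):
        m=(abs(S[...,1]-y0/1e3)<.006)&(S[...,2]>.06)&(S[...,2]<.15)&(abs(S[...,0])<.09)
        q=S[m]; 
        if len(q)<8: print(n,y0,len(q)); continue
        q=q[q[:,2].argsort()]
        p=np.polyfit(q[:,2],q[:,0],1); print(n,y0,len(q),"x at .13",np.polyval(p,.13).round(4),"slope",p[0].round(3),"zmax",np.sort(q[:,2])[-3:].round(3))
    m=(abs(S[...,1])<.09)&(S[...,2]>.1)&(S[...,2]<.14)&(abs(S[...,0])<.05); print(n,"y range",np.percentile(S[m][:,1],[1,99]).round(4))
```

```text
top -50 75 x at .13 -0.0295 slope -0.418 zmax [0.131 0.132 0.132]
top -35 89 x at .13 -0.0348 slope -0.744 zmax [0.13  0.13  0.131]
top 35 101 x at .13 -0.0383 slope -0.706 zmax [0.13  0.13  0.132]
top 50 72 x at .13 -0.0296 slope -0.424 zmax [0.13  0.131 0.131]
top y range [-0.0576  0.0605]
side -50 48 x at .13 -0.0306 slope -0.403 zmax [0.13  0.131 0.131]
side -35 45 x at .13 -0.0283 slope -0.184 zmax [0.132 0.132 0.132]
side 35 48 x at .13 -0.0392 slope -0.794 zmax [0.131 0.131 0.133]
side 50 41 x at .13 -0.0303 slope -0.425 zmax [0.13  0.131 0.132]
side y range [-0.0586  0.0619]
```

View pics/r1.png

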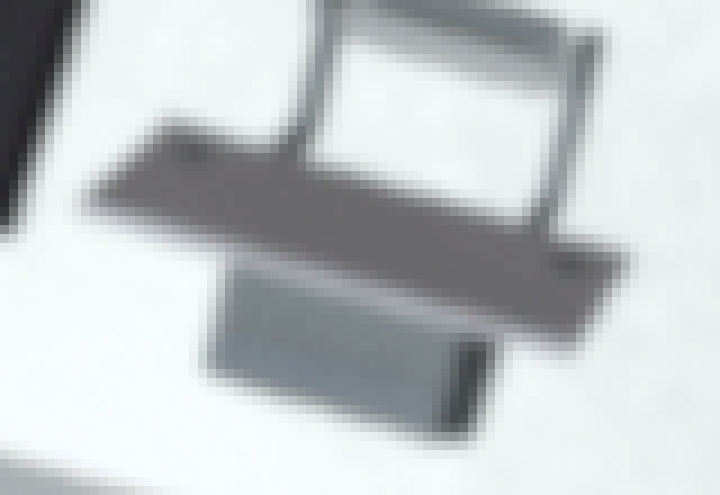

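View pics/r2.png

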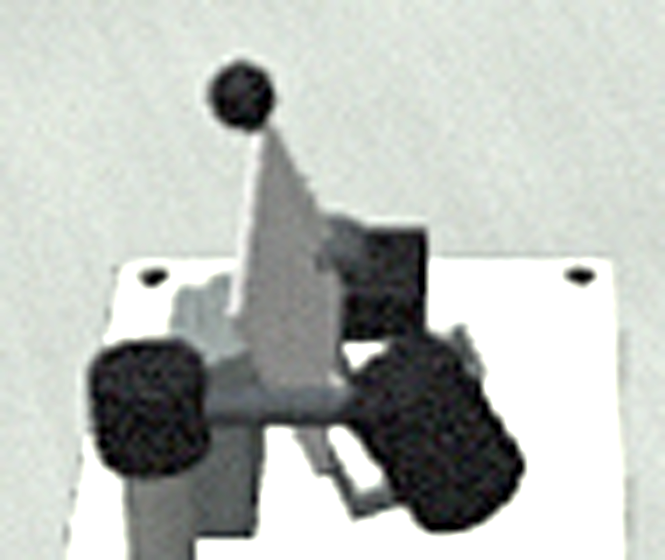

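```bash
cat >> h.py <<'E'
def Rz(a): a=np.radians(a);return np.array([[np.cos(a),-np.sin(a),0],[np.sin(a),np.cos(a),0],[0,0,1]])
def Ry(a): a=np.radians(a);return np.array([[np.cos(a),0,np.sin(a)],[0,1,0],[-np.sin(a),0,np.cos(a)]])
ST=(Rz(-16.8),np.array([.5350,.2095,0]))
CH=(Rz(-6.7),np.array([.4870,-.2000,0]))
RAIL=(ST[0]@Ry(-22),ST[1]+ST[0]@np.array([-.030,.001,.130]))
PK=(CH[0],CH[1]+CH[0]@np.array([-.068,.0005,.010]))
def to(F,p): return np.atleast_2d(p)/1000@F[0].T+F[1]
E
cat > ov.py <<'E'
from h import *
sets=[(CH,[(-115,-70,111),(115,-70,111),(115,70,111),(-115,70,111)]),(PK,[(-14,-15,125),(14,-15,125),(14,15,125),(-14,15,125)]),(PK,[(-14,-15,90),(-28,-15,90),(-28,15,90)]),
(ST,[(-100,-175,15),(100,-175,15),(100,165,15),(-100,165,15)]),(RAIL,[(0,-60,0),(0,60,0),(0,60,-70),(0,-60,-70)]),(RAIL,[(34.5,-29,-82.5),(34.5,29,-82.5)])]
for n in ("top","side"):
    d=np.load(n+"0.npz");im=np.ascontiguousarray(d["color"][:,:,::-1]);im=cv2.resize(cv2.convertScaleAbs(im,alpha=1.5),None,fx=4,fy=4,interpolation=cv2.INTER_CUBIC)
    for F,p in sets:
        q=(proj(d,to(F,p))*4+1.5).round().astype(int); cv2.polylines(im,[q],True,(0,0,255),1)
    for k,F in (("ch",PK),("st",RAIL)):
        u,v=(proj(d,F[1])[0]*4).astype(int); h=(250,300); cv2.imwrite(f"pics/ov_{n}_{k}.png",im[max(0,v-h[0]):v+h[0],max(0,u-h[1]):u+h[1]])
E
python3 ov.py; cd pics; python3 -c "
import cv2,numpy as np
f=lambda n:cv2.resize(cv2.imread('ov_'+n+'.png'),(400,300))
cv2.imwrite('ov1.png',np.vstack([np.hstack([f('top_ch'),f('side_ch')]),np.hstack([f('top_st'),f('side_st')])]))"
```

```text
(no output)
```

View pics/ov1.png

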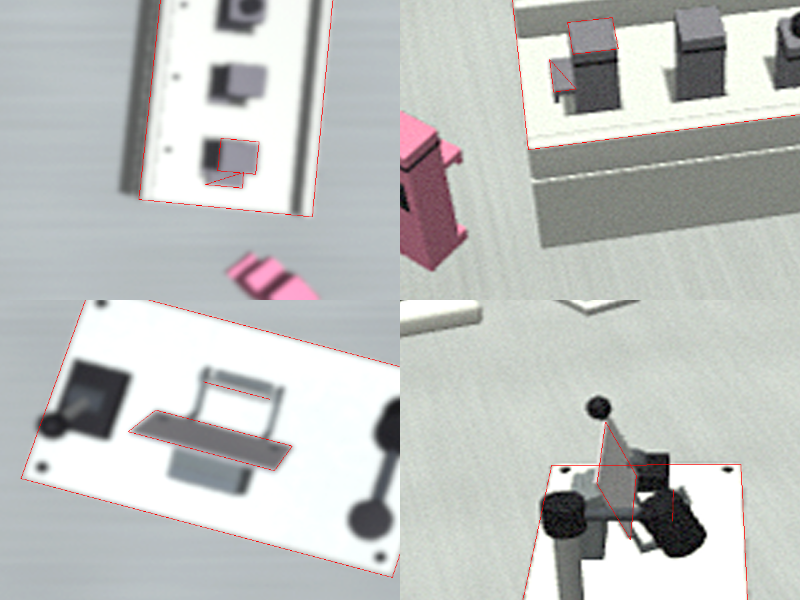

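```bash
cat > go.py <<'E'
from plant import robot
from h import *
from scipy.spatial.transform import Rotation as Ro
import sys
def tool_pose(pF, tz=90, ty=0, tx=0):
    # pack frame -> tool: x=pack y, y=pack x, z=-pack z
    R=pF[0]@np.array([[0,1,0],[1,0,0],[0,0,-1.]]); return R, to(pF,(tx,ty,tz))[0]
def delta(R,p):
    s=robot.observe(); Rc=Ro.from_rotvec(s["tcp_rot"]).as_matrix()
    d=Rc.T@(p-s["ee_pos"])/.03; r=Ro.from_matrix(Rc.T@R).as_rotvec()*180/np.pi/5
    print("t",round(s["time_s"],2),"pos",s["ee_pos"].round(4),"q",s["joint_positions"].round(3),"F",s["ft_force"].round(1),"w",round(s["gripper_width"]*85.4,1))
    print("shift units",d.round(2),"turn units",r.round(2)); return d,r
E
python3 - <<'E'
from go import *
R,p=tool_pose(PK); print(p)
delta(R,np.array([.48,.2,.231])); delta(R,p+[0,0,.1]); delta(R,p)
E
```

```text
[ 0.41952273 -0.1915698   0.1       ]
t 0.15 pos [0.1532 0.6058 0.2309] q [ 1.217  0.491  1.559  0.     1.092 -0.106] F [-0.1 -0.1  0.5] w 85.4
shift units [-10.44  13.88   0.  ] turn units [-0.    0.01 -1.5 ]
t 0.15 pos [0.1532 0.6058 0.2309] q [ 1.217  0.491  1.559  0.     1.092 -0.106] F [-0.1 -0.1  0.5] w 85.4
shift units [-23.59  15.13   1.05] turn units [-0.    0.01 -1.5 ]
t 0.15 pos [0.1532 0.6058 0.2309] q [ 1.217  0.491  1.559  0.     1.092 -0.106] F [-0.1 -0.1  0.5] w 85.4
shift units [-23.58  15.13   4.38] turn units [-0.    0.01 -1.5 ]
```

Request:
apply_moves(targets=[[-0.8, 1, 0, 0, 0, -0.3], [-0.8, 1, 0, 0, 0, -0.3], [-0.8, 1, 0, 0, 0, -0.3], [-0.8, 1, 0, 0, 0, -0.3], [-0.8, 1, 0, 0, 0, -0.3]], claw=56)

```text
time_s: 0.65
ee_pos: [0.2777, 0.4568, 0.2291]
tcp_rot: [2.335, 2.101, -0.004]
ft_force: [0.8, -0.4, 0.1]
gripper_width: 0.652
```

Request:
apply_moves(targets=[[-0.8, 1, 0, 0, 0, 0], [-0.8, 1, 0, 0, 0, 0], [-0.8, 1, 0, 0, 0, 0], [-0.8, 1, 0, 0, 0, 0], [-0.8, 1, 0, 0, 0, 0]])

```text
time_s: 1.15
ee_pos: [0.4186, 0.3152, 0.2289]
tcp_rot: [2.333, 2.103, -0.005]
ft_force: [1.3, 0.6, -0.1]
gripper_width: 0.656
```

Run:
```python
from go import *
R,p=tool_pose(PK)
delta(R,p+[0,0,.1]);
```

```text
t 1.15 pos [0.4186 0.3152 0.2289] q [ 5.200e-01  3.520e-01  1.806e+00 -1.000e-03  9.870e-01 -9.460e-01] F [ 1.3  0.6 -0.1] w 56.0
shift units [-16.79   1.78   1.01] turn units [-0.02  0.03  0.15]
```

Request:
apply_moves(targets=[[-1, 0.6, 0, 0, 0, 0], [-1, 0.6, 0, 0, 0, 0], [-1, 0.6, 0, 0, 0, 0], [-1, 0.4, 0, 0, 0, 0], [-1, 0.3, 0, 0, 0, 0]])

```text
time_s: 1.65
ee_pos: [0.4816, 0.1511, 0.2283]
tcp_rot: [2.335, 2.102, -0.006]
ft_force: [0.0, 0.4, -0.1]
gripper_width: 0.658
```

Request:
apply_moves(targets=[[-1, 0, 0, 0, 0, 0], [-1, 0, 0, 0, 0, 0], [-1, 0, 0, 0, 0, 0], [-1, 0, 0, 0, 0, 0], [-1, 0, 0, 0, 0, 0]])

```text
time_s: 2.15
ee_pos: [0.4653, -0.0046, 0.228]
tcp_rot: [-2.335, -2.101, 0.007]
ft_force: [0.1, 0.1, -0.0]
gripper_width: 0.654
```

Run:
```python
from go import *
R,p=tool_pose(PK)
delta(R,p+[0,0,.1]);
```

```text
t 2.15 pos [ 0.4653 -0.0046  0.228 ] q [-0.15   0.27   1.937 -0.004  0.937 -1.613] F [ 0.1  0.1 -0. ] w 55.8
shift units [-6.36 -0.86  0.96] turn units [-0.04  0.04  0.13]
```

Request:
apply_moves(targets=[[-1, -0.1, 0, 0, 0, 0.1], [-1, -0.1, 0, 0, 0, 0], [-1, -0.2, 0, 0, 0, 0], [-1, -0.2, 0, 0, 0, 0], [-1, -0.2, 0, 0, 0, 0]])

```text
time_s: 2.65
ee_pos: [0.4225, -0.1569, 0.2283]
tcp_rot: [-2.345, -2.09, 0.007]
ft_force: [0.1, 0.2, 0.2]
gripper_width: 0.658
```

Request:
apply_moves(targets=[[-0.7, 0, 0.2, 0, 0, 0], [-0.3, 0, 0.2, 0, 0, 0], [0, 0, 0.1, 0, 0, 0]])

```text
time_s: 2.95
ee_pos: [0.4178, -0.1905, 0.213]
tcp_rot: [2.349, 2.086, -0.007]
ft_force: [-0.4, -0.2, 0.4]
gripper_width: 0.652
```

Run:
```python
from go import *
R,p=tool_pose(PK)
delta(R,p)
d=robot.read_camera("wrist"); np.savez("w1.npz",**d)
im=np.ascontiguousarray(d["color"][:,:,::-1])
q=proj(d,to(PK,[(-14,-15,125),(14,-15,125),(14,15,125),(-14,15,125)])).round().astype(int);cv2.polylines(im,[q],True,(0,0,255),1)
cv2.imwrite("pics/w1.png",im)
```

```text
t 2.95 pos [ 0.4178 -0.1905  0.213 ] q [-0.569  0.281  1.971 -0.006  0.891 -2.018] F [-0.4 -0.2  0.4] w 55.7
shift units [-0.02  0.07  3.77] turn units [-0.03  0.04 -0.02]
```

View pics/w1.png

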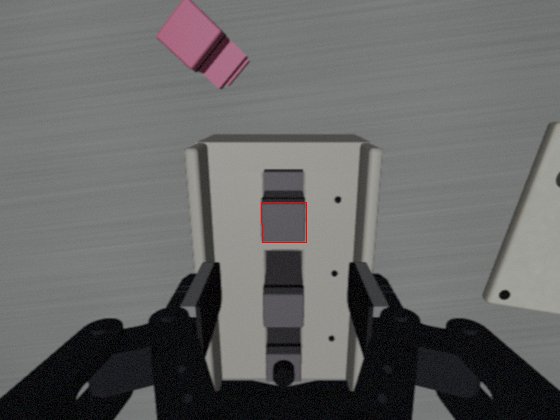

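The wrist view shows the lipped pack's top face at (284,222), matching the predicted outline to about 1 px. The lip points up the picture at (284,183). The plain pack is at (284,305) and the knobbed one at (283,370). I'll descend.

Request:
apply_moves(targets=[[0, 0.1, 0.8, 0, 0, 0], [0, 0, 0.8, 0, 0, 0], [0, 0, 0.8, 0, 0, 0], [0, 0, 0.7, 0, 0, 0], [0, 0, 0.4, 0, 0, 0]])

```text
time_s: 3.5
ee_pos: [0.4226, -0.1857, 0.1059]
tcp_rot: [2.342, 2.09, -0.005]
ft_force: [0.5, 0.6, 0.3]
gripper_width: 0.658
```

Run:
```python
from go import *
R,p=tool_pose(PK)
delta(R,p)
```

```text
t 3.5 pos [ 0.4226 -0.1857  0.1059] q [-0.555  0.456  2.081 -0.007  0.603 -2.007] F [0.5 0.6 0.3] w 56.2
shift units [-0.21 -0.08  0.2 ] turn units [0.   0.05 0.04]
```

Request:
apply_moves(targets=[[-0.2, -0.1, 0.1, 0, 0, 0], [0, 0, 0.1, 0, 0, 0]])

```text
time_s: 3.7
ee_pos: [0.4189, -0.1895, 0.0987]
tcp_rot: [2.341, 2.095, -0.006]
ft_force: [1.2, -0.9, 0.2]
gripper_width: 0.659
```

Run:
```python
from go import *
R,p=tool_pose(PK)
delta(R,p)
```

```text
t 3.7 pos [ 0.4189 -0.1895  0.0987] q [-0.567  0.468  2.09  -0.007  0.585 -2.021] F [ 1.2 -0.9  0.2] w 56.3
shift units [-0.06  0.03 -0.04] turn units [-0.03  0.03  0.07]
```

Request:
apply_moves(targets=[[-0.1, 0, 0, 0, 0, 0.1], [0, 0, 0, 0, 0, 0], [0, 0, 0, 0, 0, 0], [0, 0, 0, 0, 0, 0], [0, 0, 0, 0, 0, 0]], claw=0)

```text
time_s: 4.2
ee_pos: [0.4192, -0.1926, 0.1005]
tcp_rot: [2.349, 2.082, -0.005]
ft_force: [-0.6, -0.9, -1.6]
gripper_width: 0.341
```

Request:
apply_moves(targets=[[0, 0, 0, 0, 0, 0], [0, 0, 0, 0, 0, 0]])

```text
time_s: 4.4
ee_pos: [0.4191, -0.1926, 0.1007]
tcp_rot: [2.349, 2.082, -0.005]
ft_force: [-0.6, -0.3, -1.9]
gripper_width: 0.342
```

Run:
```python
from go import *
R,p=tool_pose(PK)
delta(R,p)
```

```text
t 4.4 pos [ 0.4191 -0.1926  0.1007] q [-0.572  0.465  2.086 -0.006  0.589 -2.017] F [-0.6 -0.3 -1.9] w 29.2
shift units [0.03 0.01 0.02] turn units [ 0.    0.05 -0.04]
```

Request:
apply_moves(targets=[[0, 0, -0.4, 0, 0, 0], [0, 0, -0.5, 0, 0, 0], [0, 0, -0.5, 0, 0, 0]])

```text
time_s: 4.7
ee_pos: [0.4182, -0.1918, 0.1421]
tcp_rot: [-2.35, -2.083, 0.006]
ft_force: [-0.2, 0.2, -2.3]
gripper_width: 0.342
```

Run:
```python
from go import *
R,p=tool_pose(PK)
delta(R,p+[0,0,.11])
```

```text
t 4.7 pos [ 0.4182 -0.1918  0.1421] q [-0.572  0.392  2.049 -0.005  0.704 -2.018] F [-0.2  0.2 -2.3] w 29.2
shift units [ 0.01  0.03 -2.26] turn units [-0.04  0.02 -0.04]
```

Request:
apply_moves(targets=[[0, 0, -0.6, 0, 0, 0], [0, 0, -0.6, 0, 0, 0], [0, 0, -0.6, 0, 0, 0], [0, 0, -0.5, 0, 0, 0], [0, 0, 0, 0, 0, 0]])

```text
time_s: 5.2
ee_pos: [0.4183, -0.1916, 0.2151]
tcp_rot: [-2.351, -2.084, 0.006]
ft_force: [0.1, -0.3, -3.3]
gripper_width: 0.341
```

Run:
```python
from go import *
R,p=tool_pose(PK)
delta(R,p+[0,0,.11])
for n in ["top","side","wrist"]:
    d=robot.read_camera(n);np.savez(n+"1.npz",**d)
    cv2.imwrite(f"pics/{n}_1.png",d["color"][:,:,::-1])
```

```text
t 5.2 pos [ 0.4183 -0.1916  0.2151] q [-0.571  0.279  1.966 -0.005  0.897 -2.019] F [ 0.1 -0.3 -3.3] w 29.1
shift units [0.01 0.04 0.17] turn units [-0.03  0.03 -0.04]
```

View pics/side_1.png

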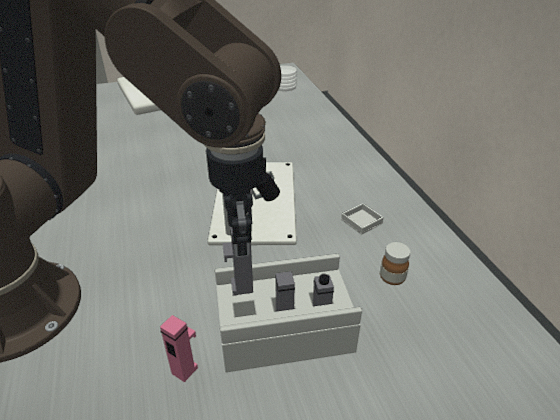

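View pics/wrist_1.png

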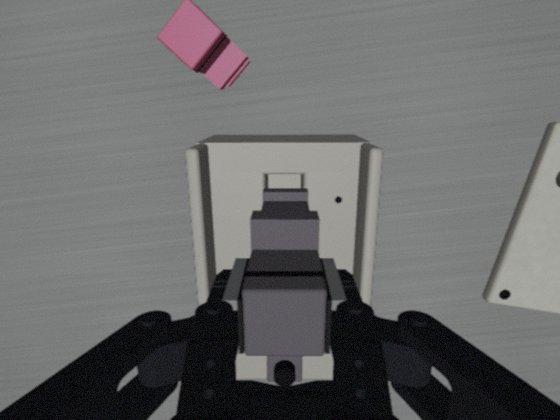

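```bash
cat >> go.py <<'E'
def hook(lx,lz,sw,ly=0,tz=90.7,tx=0):
    """tool pose with lip at rail (lx,ly,lz) mm, foot swung out sw deg"""
    R=RAIL[0]@Ry(-sw); o=to(RAIL,(lx,ly,lz))[0]-R@np.array([-.014,0,.084])
    return tool_pose((R,o),tz=tz,tx=tx)
E
python3 - <<'E'
from go import *
R,p=hook(2,40,15); print(p)
R0,_=tool_pose((ST[0],0));
delta(R0,p+[0,0,.1]); delta(R,p)
E
```

```text
[0.50084357 0.22085702 0.18161284]
t 5.35 pos [ 0.4176 -0.1912  0.2129] q [-0.571  0.283  1.969 -0.005  0.895 -2.019] F [-0.1 -0.1 -2.6] w 29.4
shift units [13.97  1.09 -2.31] turn units [-0.07  0.02  1.98]
t 5.35 pos [ 0.4176 -0.1912  0.2129] q [-0.571  0.283  1.969 -0.005  0.895 -2.019] F [-0.1 -0.1 -2.6] w 29.4
shift units [13.97  1.11  1.02] turn units [-7.45 -0.62  1.92]
```

Request:
apply_moves(targets=[[0, 0, -1, 0, 0, 0], [0, 0.2, -1, 0, 0, 0], [0.3, 0.4, -1, 0, 0, 0.5], [0.6, 0.5, 0, 0, 0, 0.5], [1, 0.5, 0, 0, 0, 0.5]])

```text
time_s: 5.85
ee_pos: [0.475, -0.1432, 0.3002]
tcp_rot: [-2.48, -1.907, 0.014]
ft_force: [0.6, -0.0, -2.4]
gripper_width: 0.345
```

Run:
```python
from go import *
R,p=hook(2,40,15); print(p)
R0,_=tool_pose((ST[0],0));
delta(R0,p+[0,0,.08]); delta(R,p)
```

```text
[0.50084357 0.22085702 0.18161284]
t 5.85 pos [ 0.475  -0.1432  0.3002] q [-0.425  0.242  1.761 -0.002  1.155 -1.735] F [ 0.6 -0.  -2.4] w 29.5
shift units [11.95 -2.26  1.33] turn units [-0.18 -0.01  0.38]
t 5.85 pos [ 0.475  -0.1432  0.3002] q [-0.425  0.242  1.761 -0.002  1.155 -1.735] F [ 0.6 -0.  -2.4] w 29.5
shift units [11.95 -2.22  4.  ] turn units [-7.58 -0.13  0.37]
```

Request:
apply_moves(targets=[[1, 0, 0, 0, 0, 0.2], [1, 0, 0, 0, 0, 0.1], [1, 0, 0, 0, 0, 0], [1, -0.1, 0, 0, 0, 0], [1, -0.1, 0, 0, 0, 0]])

```text
time_s: 6.35
ee_pos: [0.5127, 0.0078, 0.2939]
tcp_rot: [-2.504, -1.864, 0.023]
ft_force: [0.0, -0.0, -0.9]
gripper_width: 0.344
```

Request:
apply_moves(targets=[[1, -0.2, 0, 0, 0, 0], [1, -0.2, 0, 0, 0, 0], [1, -0.2, 0, 0, 0, 0], [1, -0.3, 0, 0, 0, 0], [0.8, -0.3, 0, 0, 0, 0]])

```text
time_s: 6.85
ee_pos: [0.519, 0.1627, 0.2873]
tcp_rot: [-2.5, -1.861, 0.037]
ft_force: [0.0, -0.5, -1.5]
gripper_width: 0.344
```

Run:
```python
from go import *
R,p=hook(2,40,15)
delta(R,p)
R0,_=tool_pose((ST[0],0));
delta(R0,p+[0,0,.1])
```

```text
t 6.85 pos [0.519  0.1627 0.2873] q [ 0.177  0.332  1.665  0.013  1.177 -1.108] F [ 0.  -0.5 -1.5] w 29.3
shift units [ 1.7  -1.01  3.55] turn units [-7.79  0.04  0.04]
t 6.85 pos [0.519  0.1627 0.2873] q [ 0.177  0.332  1.665  0.013  1.177 -1.108] F [ 0.  -0.5 -1.5] w 29.3
shift units [ 1.69 -1.13  0.22] turn units [-0.39  0.05  0.03]
```

Request:
apply_moves(targets=[[0.5, -0.2, 0, -0.9, 0, 0], [0.5, -0.2, 0, -0.9, 0, 0], [0.4, 0, 0, -0.9, 0, 0], [0.3, 0, 0, -0.9, 0, 0], [0, 0, 0, -0.9, 0, 0]])

```text
time_s: 7.35
ee_pos: [0.5217, 0.2202, 0.2792]
tcp_rot: [2.268, 1.697, 0.302]
ft_force: [0.4, 0.2, -1.6]
gripper_width: 0.343
```

Run:
```python
from go import *
R,p=hook(2,40,15)
delta(R,p)
delta(R,p+[0,0,.06])
```

```text
t 7.35 pos [0.5217 0.2202 0.2792] q [ 0.384  0.28   1.814 -0.322  0.79  -0.703] F [ 0.4  0.2 -1.6] w 29.3
shift units [-0.15 -1.78  2.81] turn units [-3.26  0.03  0.1 ]
t 7.35 pos [0.5217 0.2202 0.2792] q [ 0.384  0.28   1.814 -0.322  0.79  -0.703] F [ 0.4  0.2 -1.6] w 29.3
shift units [-0.17 -1.07  0.94] turn units [-3.26  0.03  0.1 ]
```

Request:
apply_moves(targets=[[0, -0.2, 0.1, -0.9, 0, 0], [-0.1, -0.2, 0.2, -0.9, 0, 0], [0, -0.2, 0.2, -0.9, 0, 0], [0, -0.2, 0.2, -0.5, 0, 0]])

```text
time_s: 7.75
ee_pos: [0.5075, 0.222, 0.2444]
tcp_rot: [2.057, 1.551, 0.511]
ft_force: [0.6, -0.3, -2.8]
gripper_width: 0.345
```

Run:
```python
from go import *
R,p=hook(2,40,15)
delta(R,p)
```

```text
t 7.75 pos [0.5075 0.222  0.2444] q [ 0.487  0.293  2.021 -0.955  0.542 -0.035] F [ 0.6 -0.3 -2.8] w 29.5
shift units [-0.09 -1.42  1.55] turn units [-0.01 -0.03  0.16]
```

```bash
cat > kin.py <<'E'
from h import *
from scipy.optimize import least_squares
from scipy.spatial.transform import Rotation as Ro
def ry(a): return Ro.from_euler('y',a).as_matrix()
def rz(a): return Ro.from_euler('z',a).as_matrix()
def fk(q,P,s4=1):
    a1,b1,d1,L2,a3,L3,b5,L6=P
    R=rz(q[0]);p=R@[a1,b1,d1];R=R@ry(q[1]);p=p+R@[0,0,L2];R=R@ry(q[2]);p=p+R@[a3,0,L3]
    R=R@rz(s4*q[3]);R=R@ry(q[4]);p=p+R@[0,b5,L6];R=R@rz(q[5]+np.pi);return p,R
D=[([1.217,.491,1.559,0,1.092,-.106],[.1532,.6058,.2309]),([.520,.352,1.806,-.001,.987,-.946],[.4186,.3152,.2289]),([-.15,.27,1.937,-.004,.937,-1.613],[.4653,-.0046,.228]),
([-.569,.281,1.971,-.006,.891,-2.018],[.4178,-.1905,.213]),([-.555,.456,2.081,-.007,.603,-2.007],[.4226,-.1857,.1059]),([-.572,.465,2.086,-.006,.589,-2.017],[.4191,-.1926,.1007]),
([-.572,.392,2.049,-.005,.704,-2.018],[.4182,-.1918,.1421]),([-.425,.242,1.761,-.002,1.155,-1.735],[.475,-.1432,.3002]),([.177,.332,1.665,.013,1.177,-1.108],[.519,.1627,.2873]),
([.384,.28,1.814,-.322,.79,-.703],[.5217,.2202,.2792]),([.487,.293,2.021,-.955,.542,-.035],[.5075,.222,.2444])]
def fit(s4):
    f=lambda P:np.concatenate([fk(q,P,s4)[0]-x for q,x in D]+[1e-4*(np.array(P)-[0,0,.3,.4,0,.4,0,.25])])
    return least_squares(f,[0,0.06,.3,.4,0,.4,0,.25])
LO=np.array([-3.1,-.84,.05,-1.13,.06,-2.69]);HI=np.array([3.1,2.19,2.79,4.28,2.93,2.69])
def ik(R,p,q0,P,s4=1):
    f=lambda q:np.concatenate([(fk(q,P,s4)[0]-p)*3,Ro.from_matrix(fk(q,P,s4)[1].T@R).as_rotvec()])
    r=least_squares(f,q0); return r.x,r.cost
E
python3 - <<'E'
from kin import *
from go import hook,robot
for s in (1,-1):
    r=fit(s);print(s,r.x.round(4),np.abs(r.fun).max())
    if s==1 or True:
        q,x=D[-1];print(Ro.from_matrix(fk(q,r.x,s)[1]).as_rotvec(), robot.observe()["tcp_rot"])
    for sw in (15,12,10,8,5,0):
        for lz in (40,12,2):
            Q,c=ik(*hook(2,lz,sw),D[-1][0],r.x,s);print(sw,lz,Q.round(3),round(c,6))
E
```

```text
1 [4.000e-04 6.580e-02 1.963e-01 5.865e-01 4.330e-02 4.108e-01 1.000e-04
 2.545e-01] 0.0003358312945782038
[2.05711098 1.5499912  0.51141158] [2.05653614 1.55117949 0.51092239]
15 40 [ 0.493  0.391  2.102 -1.246  0.466  0.315] 0.0
15 12 [ 0.477  0.446  2.111 -1.382  0.441  0.45 ] 0.0
15 2 [ 0.471  0.466  2.114 -1.432  0.434  0.501] 0.0
12 40 [ 0.475  0.386  2.079 -1.085  0.455  0.143] 0.0
12 12 [ 0.459  0.44   2.089 -1.212  0.42   0.269] 0.0
12 2 [ 0.453  0.459  2.091 -1.261  0.41   0.318] 0.0
10 40 [ 0.463  0.384  2.064 -0.975  0.454  0.028] 0.0
10 12 [ 0.447  0.436  2.073 -1.092  0.414  0.143] 0.0
10 2 [ 0.441  0.456  2.075 -1.138  0.402  0.189] 0.0
8 40 [ 0.45   0.382  2.048 -0.868  0.46  -0.084] 0.0
8 12 [ 0.435  0.434  2.057 -0.972  0.415  0.017] 0.0
8 2 [ 0.43   0.453  2.06  -1.014  0.4    0.058] 0.0
5 40 [ 0.432  0.382  2.024 -0.716  0.477 -0.244] 0.0
5 12 [ 0.418  0.433  2.033 -0.799  0.426 -0.165] 0.0
5 2 [ 0.412  0.452  2.036 -0.832  0.409 -0.132] 0.0
0 40 [ 0.403  0.386  1.984 -0.499  0.526 -0.472] 0.0
0 12 [ 0.389  0.435  1.993 -0.548  0.471 -0.427] 0.0
0 2 [ 0.384  0.453
[... 452 characters left out ...]
 -0.612] 0.0
12 2 [ 0.311  0.496  1.554  0.545  0.66  -0.604] 0.0
10 40 [ 0.317  0.434  1.577  0.481  0.716 -0.661] 0.0
10 12 [ 0.309  0.482  1.57   0.5    0.677 -0.64 ] 0.0
10 2 [ 0.306  0.499  1.567  0.507  0.663 -0.633] 0.0
8 40 [ 0.313  0.437  1.59   0.446  0.722 -0.686] 0.0
8 12 [ 0.305  0.485  1.584  0.463  0.681 -0.668] 0.0
8 2 [ 0.302  0.502  1.58   0.47   0.668 -0.661] 0.0
5 40 [ 0.308  0.441  1.61   0.394  0.732 -0.722] 0.0
5 12 [ 0.299  0.489  1.604  0.409  0.69  -0.708] 0.0
5 2 [ 0.296  0.507  1.601  0.415  0.676 -0.703] 0.0
0 40 [ 0.301  0.447  1.644  0.312  0.752 -0.78 ] 0.0
0 12 [ 0.292  0.495  1.639  0.324  0.709 -0.771] 0.0
0 2 [ 0.289  0.513  1.636  0.328  0.694 -0.767] 0.0
```

Request:
apply_moves(targets=[[0, -0.2, 0, 0.7, 0, 0.1], [0, -0.2, 0.2, 0.7, 0, 0]])

```text
time_s: 7.95
ee_pos: [0.4986, 0.2239, 0.2281]
tcp_rot: [2.154, 1.615, 0.422]
ft_force: [-0.6, -0.1, -2.7]
gripper_width: 0.346
```

Run:
```python
from go import *
delta(*hook(2,25,8))
```

```text
t 7.95 pos [0.4986 0.2239 0.2281] q [ 0.46   0.306  1.995 -0.697  0.558 -0.279] F [-0.6 -0.1 -2.7] w 29.6
shift units [-0.07 -0.72  1.95] turn units [-0.06  0.01  0.11]
```

Request:
apply_moves(targets=[[-0.1, -0.4, 0.3, 0, 0, 0.1], [0, -0.3, 0.4, 0, 0, 0], [0, 0, 0.5, 0, 0, 0], [0, 0, 0.4, 0, 0, 0], [0, 0, 0, 0, 0, 0]])

```text
time_s: 8.45
ee_pos: [0.5013, 0.2191, 0.168]
tcp_rot: [2.166, 1.614, 0.413]
ft_force: [3.9, -1.6, -3.1]
gripper_width: 0.344
```

Run:
```python
from go import *
delta(*hook(2,25,8))
for n in ["top","side","wrist"]:
    d=robot.read_camera(n);np.savez(n+"2.npz",**d)
    im=np.ascontiguousarray(d["color"][:,:,::-1])
    if n=="wrist": cv2.imwrite(f"pics/{n}_2.png",im)
    else:
        u,v=proj(d,RAIL[1])[0].astype(int); s=3; cv2.imwrite(f"pics/{n}_2.png",cv2.convertScaleAbs(cv2.resize(im[max(0,v-90):v+80,max(0,u-100):u+100],None,fx=3.4,fy=3.4,interpolation=cv2.INTER_CUBIC),alpha=1.6))
```

```text
t 8.45 pos [0.5013 0.2191 0.168 ] q [ 0.445  0.401  2.056 -0.875  0.444 -0.078] F [ 3.9 -1.6 -3.1] w 29.4
shift units [0.05 0.16 0.14] turn units [-0.18  0.04  0.05]
```

View pics/side_2.png

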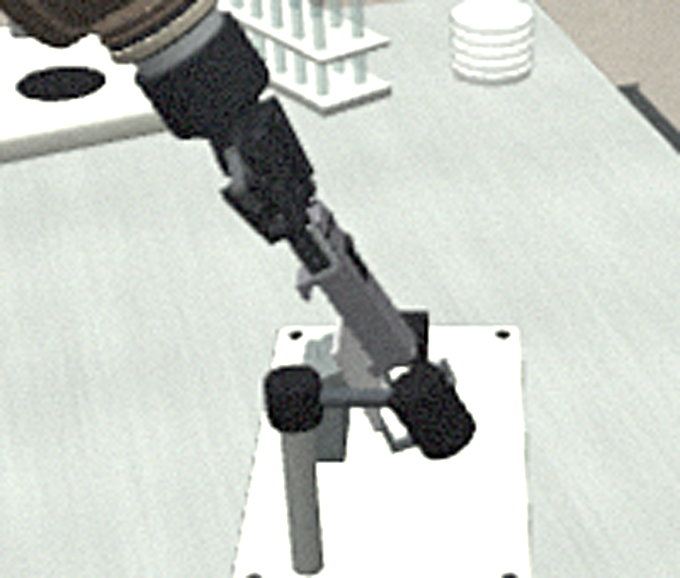

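View pics/wrist_2.png

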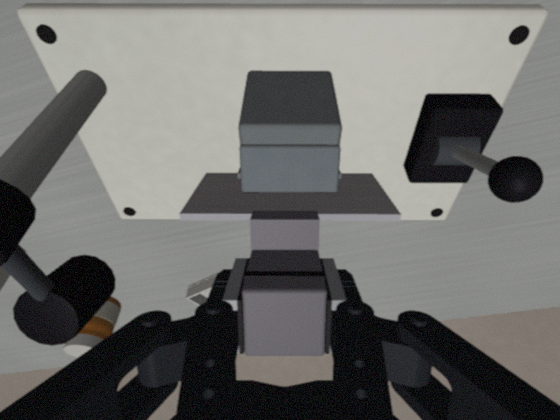

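View pics/top_2.png

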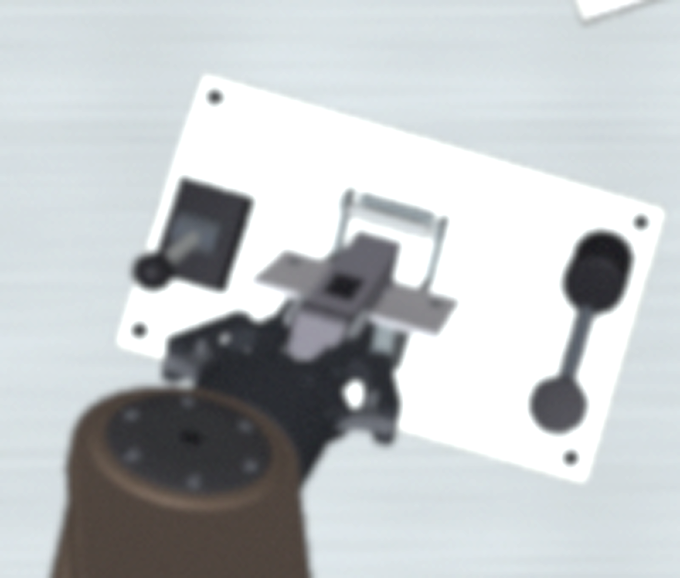

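Request:
apply_moves(targets=[[0.1, 0.2, 0, -0.2, 0, 0], [0, 0, 0, 0, 0, 0]])

```text
time_s: 8.8
ee_pos: [0.5065, 0.2209, 0.1734]
tcp_rot: [2.153, 1.603, 0.429]
ft_force: [-0.3, 0.1, -1.8]
gripper_width: 0.344
```

```bash
cat >> go.py <<'E'
def lip():
    s=robot.observe();R=Ro.from_rotvec(s["tcp_rot"]).as_matrix()
    Rp=R@np.array([[0,1,0],[1,0,0],[0,0,-1.]]);o=s["ee_pos"]-Rp@np.array([0,0,.0907])
    f=lambda c:((o+Rp@np.array(c)/1000-RAIL[1])@RAIL[0]*1000).round(1)
    Rr=RAIL[0].T@Rp
    print("lip in rail",f((-14,0,84)),"foot",f((-14,0,0)),"swing",np.degrees(np.arctan2(-Rr[0,2],Rr[2,2])).round(2),"F",s["ft_force"].round(1),"F in rail",(s["ft_force"]@RAIL[0]).round(1),"q4",s["joint_positions"][3].round(3),"t",round(s["time_s"],2),"w",round(s["gripper_width"]*85.4,1))
E
python3 - <<'E'
from go import *
lip();delta(*hook(2,12,8))
E
```

```text
lip in rail [ 2.8  1.6 31.8] foot [ 14.8   1.5 -51.3] swing 8.19 F [-0.3  0.1 -1.8] F in rail [-1.   0.  -1.5] q4 -0.903 t 8.8 w 29.4
t 8.8 pos [0.5065 0.2209 0.1734] q [ 0.45   0.399  2.048 -0.903  0.45  -0.051] F [-0.3  0.1 -1.8] w 29.4
shift units [-0.05 -0.12  0.65] turn units [0.04 0.02 0.04]
```

Request:
apply_moves(targets=[[0, -0.1, 0.3, 0, 0, 0], [0, 0, 0.3, 0, 0, 0], [0, 0, 0, 0, 0, 0]])

```text
time_s: 9.1
ee_pos: [0.5119, 0.2193, 0.1568]
tcp_rot: [2.153, 1.604, 0.43]
ft_force: [0.4, 0.3, -1.1]
gripper_width: 0.344
```

Run:
```python
from go import *
lip();delta(*hook(2,3,8))
d=robot.read_camera("wrist");im=np.ascontiguousarray(d["color"][:,:,::-1]);cv2.imwrite("pics/w3.png",im)
d=robot.read_camera("side");im=np.ascontiguousarray(d["color"][:,:,::-1]);u,v=proj(d,RAIL[1])[0].astype(int);cv2.imwrite("pics/s3.png",cv2.convertScaleAbs(cv2.resize(im[v-40:v+50,u-50:u+70],None,fx=6,fy=6,interpolation=cv2.INTER_CUBIC),alpha=1.6))
```

```text
lip in rail [ 1.9  1.7 14.3] foot [ 13.8   1.6 -68.8] swing 8.18 F [ 0.4  0.3 -1.1] F in rail [-0.2  0.4 -1.1] q4 -0.972 t 9.1 w 29.4
t 9.1 pos [0.5119 0.2193 0.1568] q [ 0.441  0.432  2.056 -0.972  0.421  0.017] F [ 0.4  0.3 -1.1] w 29.4
shift units [-0.06 -0.05  0.38] turn units [0.04 0.01 0.04]
```

View pics/w3.png

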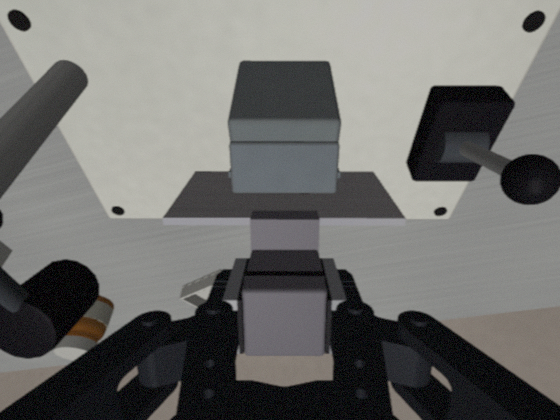

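View pics/s3.png

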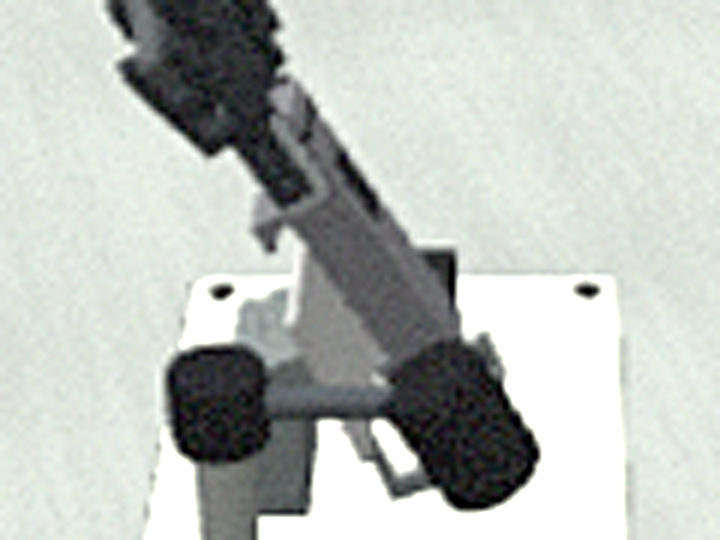

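The side crop shows the tooth (265,235) just behind the rail's top edge (300,255). In the wrist view the lip (285,230) is centred on the rail (163–405). I'll lower it.

Request:
apply_moves(targets=[[0, 0, 0.2, 0, 0, 0], [0, 0, 0.1, 0, 0, 0], [0, 0, 0, 0, 0, 0]])

```text
time_s: 9.5
ee_pos: [0.5166, 0.2181, 0.1497]
tcp_rot: [2.153, 1.604, 0.432]
ft_force: [0.6, -0.6, -2.3]
gripper_width: 0.342
```

Run:
```python
from go import *
lip();delta(*hook(2,1,8))
```

```text
lip in rail [3.7 1.9 5.9] foot [ 15.7   1.9 -77.2] swing 8.25 F [ 0.6 -0.6 -2.3] F in rail [-0.2 -0.5 -2.4] q4 -1.004 t 9.5 w 29.2
t 9.5 pos [0.5166 0.2181 0.1497] q [ 0.434  0.447  2.055 -1.004  0.408  0.047] F [ 0.6 -0.6 -2.3] w 29.2
shift units [-0.06 -0.08  0.16] turn units [ 0.05 -0.    0.03]
```

Request:
apply_moves(targets=[[0, -0.1, 0.1, 0, 0, 0], [0, 0, 0.1, 0, 0, 0], [0, 0, 0, 0, 0, 0]])

```text
time_s: 9.8
ee_pos: [0.5169, 0.218, 0.1425]
tcp_rot: [2.153, 1.604, 0.432]
ft_force: [-1.5, 0.4, 0.9]
gripper_width: 0.345
```

Run:
```python
from go import *
lip();delta(*hook(1.5,1,8))
```

```text
lip in rail [ 1.3  1.9 -0.8] foot [ 13.3   1.9 -84. ] swing 8.25 F [-1.5  0.4  0.9] F in rail [-1.1 -0.   1.4] q4 -1.041 t 9.8 w 29.5
t 9.8 pos [0.5169 0.218  0.1425] q [ 0.434  0.46   2.061 -1.041  0.398  0.087] F [-1.5  0.4  0.9] w 29.5
shift units [-0.06  0.02 -0.06] turn units [ 0.05 -0.    0.03]
```

```bash
cat > snap.py <<'E'
from go import *
import sys
k=sys.argv[1]
lip()
d=robot.read_camera("side");im=np.ascontiguousarray(d["color"][:,:,::-1]);u,v=proj(d,RAIL[1])[0].astype(int)
a=cv2.convertScaleAbs(cv2.resize(im[v-40:v+50,u-50:u+70],(400,300),interpolation=cv2.INTER_CUBIC),alpha=1.6)
d=robot.read_camera("wrist");b=cv2.resize(np.ascontiguousarray(d["color"][:,:,::-1]),(400,300))
d=robot.read_camera("top");im=np.ascontiguousarray(d["color"][:,:,::-1]);u,v=proj(d,RAIL[1])[0].astype(int)
c=cv2.convertScaleAbs(cv2.resize(im[v-45:v+45,u-60:u+60],(400,300),interpolation=cv2.INTER_CUBIC),alpha=1.6)
cv2.imwrite(f"pics/{k}.png",np.vstack([np.hstack([a,b]),np.hstack([c,c*0])]))
E
python3 snap.py k1
```

```text
lip in rail [ 1.3  1.9 -0.8] foot [ 13.3   1.9 -84. ] swing 8.25 F [-1.5  0.4  0.9] F in rail [-1.1 -0.   1.4] q4 -1.041 t 9.8 w 29.5
```

View pics/k1.png

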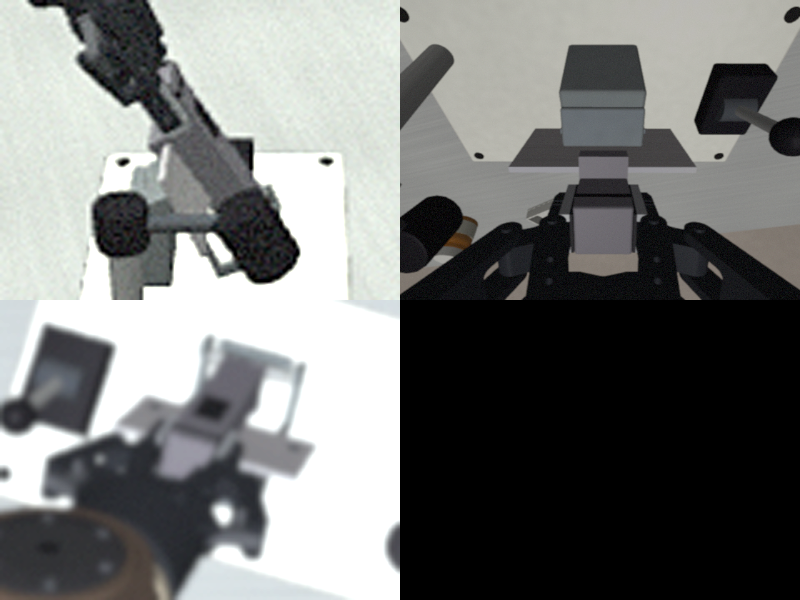

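Run:
```python
from go import *
for sw in (5,2,0,-2): print(sw);delta(*hook(0.5,0,sw,ly=1.5))
```

```text
5
t 9.95 pos [0.5168 0.218  0.1429] q [ 0.434  0.46   2.061 -1.04   0.398  0.086] F [-1.9  1.   0.9] w 29.0
shift units [-0.01 -0.01  0.01] turn units [ 0.65 -0.    0.03]
2
t 9.95 pos [0.5168 0.218  0.1429] q [ 0.434  0.46   2.061 -1.04   0.398  0.086] F [-1.9  1.   0.9] w 29.0
shift units [-0.01 -0.    0.03] turn units [ 1.25 -0.    0.03]
0
t 9.95 pos [0.5168 0.218  0.1429] q [ 0.434  0.46   2.061 -1.04   0.398  0.086] F [-1.9  1.   0.9] w 29.0
shift units [-0.01  0.    0.05] turn units [ 1.65 -0.    0.03]
-2
t 9.95 pos [0.5168 0.218  0.1429] q [ 0.434  0.46   2.061 -1.04   0.398  0.086] F [-1.9  1.   0.9] w 29.0
shift units [-0.01  0.01  0.07] turn units [ 2.05 -0.    0.03]
```

Request:
apply_moves(targets=[[0, 0, 0, 0.4, 0, 0], [0, 0, 0, 0.4, 0, 0], [0, 0, 0, 0, 0, 0]])

```text
time_s: 10.25
ee_pos: [0.5171, 0.2184, 0.1437]
tcp_rot: [2.205, 1.643, 0.382]
ft_force: [-1.9, 1.3, 0.3]
gripper_width: 0.343
```

Run:
```python
from go import *
lip();delta(*hook(0.5,0,0,ly=1.5))
```

```text
lip in rail [1.2 2.3 1.1] foot [  7.4   2.4 -82.7] swing 4.2 F [-1.9  1.3  0.3] F in rail [-1.9  0.7  1.1] q4 -0.789 t 10.25 w 29.3
t 10.25 pos [0.5171 0.2184 0.1437] q [ 0.412  0.454  2.028 -0.789  0.413 -0.177] F [-1.9  1.3  0.3] w 29.3
shift units [-0.03 -0.01  0.07] turn units [ 0.84 -0.02  0.03]
```

Request:
apply_moves(targets=[[0, 0, 0.05, 0.4, 0, 0], [0, 0, 0.05, 0.4, 0, 0], [0, 0, 0, 0, 0, 0]])

```text
time_s: 10.55
ee_pos: [0.5182, 0.2177, 0.1412]
tcp_rot: [2.254, 1.679, 0.33]
ft_force: [0.6, 0.4, -1.7]
gripper_width: 0.342
```

Run:
```python
from go import *
lip();delta(*hook(0.5,0,0,ly=1.5))
```

```text
lip in rail [ 0.9  2.  -0.7] foot [  1.3   2.  -84.7] swing 0.27 F [ 0.6  0.4 -1.7] F in rail [-0.2  0.6 -1.7] q4 -0.588 t 10.55 w 29.2
t 10.55 pos [0.5182 0.2177 0.1412] q [ 0.389  0.459  1.997 -0.588  0.445 -0.388] F [ 0.6  0.4 -1.7] w 29.2
shift units [-0.02 -0.01 -0.02] turn units [ 0.05 -0.01  0.03]
```

Request:
apply_moves(targets=[[0, 0, 0, 0.3, 0, 0], [0, -0.05, 0, 0.1, 0, 0], [0, 0, 0, 0, 0, 0]])

```text
time_s: 10.85
ee_pos: [0.5183, 0.2176, 0.1413]
tcp_rot: [2.275, 1.693, 0.308]
ft_force: [0.0, 0.5, -1.5]
gripper_width: 0.339
```

```bash
python3 snap.py k2
```

```text
lip in rail [ 0.9  1.9 -0.3] foot [ -1.    1.9 -84.3] swing -1.34 F [ 0.   0.5 -1.5] F in rail [-0.7  0.4 -1.3] q4 -0.513 t 10.85 w 28.9
```

View pics/k2.png

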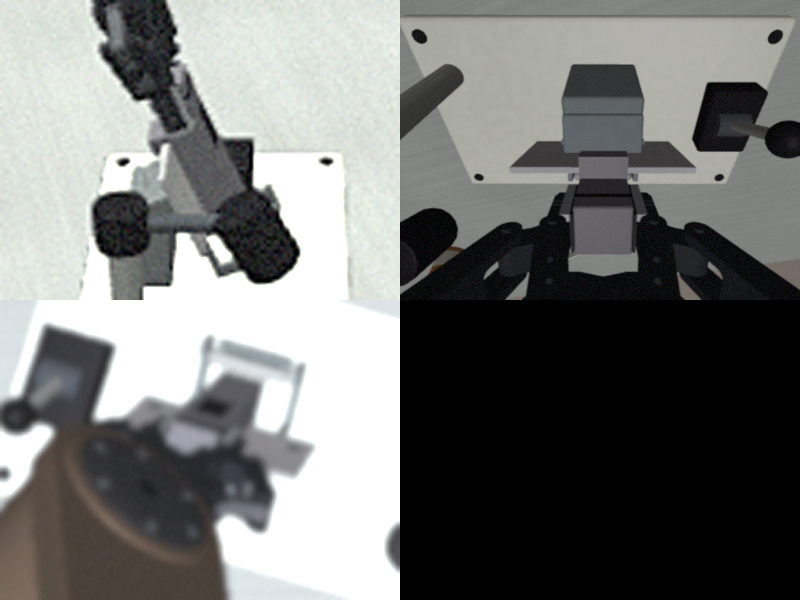

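Request:
apply_moves(targets=[[0, 0, 0, -0.4, 0, 0], [0, 0, 0, -0.4, 0, 0], [0, 0, 0, 0, 0, 0]])

```text
time_s: 11.3
ee_pos: [0.5179, 0.2174, 0.141]
tcp_rot: [2.222, 1.654, 0.362]
ft_force: [5.8, -3.7, -0.7]
gripper_width: 0.342
```

Run:
```python
from go import *
lip();print(robot.observe()["ft_torque"])
```

```text
lip in rail [ 1.   1.6 -1.5] foot [  5.2   1.6 -85.4] swing 2.84 F [ 5.8 -3.7 -0.7] F in rail [ 5.9 -1.8 -3.1] q4 -0.722 t 11.3 w 29.2
[-0.09708739 -0.0531107  -0.00048351]
```

Request:
apply_moves(targets=[[0, 0, 0, 0.3, 0, 0], [0, 0, 0, 0.3, 0, 0], [0, 0, 0, 0, 0, 0]])

```text
time_s: 11.6
ee_pos: [0.5188, 0.2176, 0.1414]
tcp_rot: [2.258, 1.683, 0.325]
ft_force: [1.8, -0.0, -1.2]
gripper_width: 0.342
```

Run:
```python
from go import *
lip()
```

```text
lip in rail [ 1.5  2.  -0.7] foot [  1.4   2.  -84.7] swing -0.07 F [ 1.8 -0.  -1.2] F in rail [ 1.2  0.5 -1.8] q4 -0.57 t 11.6 w 29.2
```

Request:
apply_moves(targets=[[0, 0, 0, 0, 0, 0], [0, 0, 0, 0, 0, 0], [0, 0, 0, 0, 0, 0], [0, 0, 0, 0, 0, 0]], claw=56)

```text
time_s: 12.0
ee_pos: [0.5178, 0.2176, 0.1411]
tcp_rot: [2.257, 1.683, 0.324]
ft_force: [0.1, -0.4, -0.0]
gripper_width: 0.654
```

Request:
apply_moves(targets=[[0, 0, -0.5, 0, 0, 0], [0, 0, -0.8, 0, 0, 0], [0, 0, -1, 0, 0, 0], [0, 0, -1, 0, 0, 0], [0, 0, -0.5, 0, 0, 0]])

```text
time_s: 12.5
ee_pos: [0.4733, 0.2307, 0.2516]
tcp_rot: [2.259, 1.686, 0.319]
ft_force: [0.7, 0.8, -0.1]
gripper_width: 0.655
```

Run:
```python
from go import *
lip()
ims=[]
for n,b in (("side",(200,310,130,212)),("top",(120,290,145,272)),("wrist",(0,560,0,420))):
    d=robot.read_camera(n);im=np.ascontiguousarray(d["color"][:,:,::-1])
    for X in [[(-14,-15,125),(14,-15,125),(14,15,125),(-14,15,125)]]:
        F=(RAIL[0],to(RAIL,(14,1.5,-84))[0])
    s=4;big=cv2.resize(im,None,fx=s,fy=s,interpolation=cv2.INTER_CUBIC)
    q=(proj(d,to(F,X))*s+1.5).astype(int);cv2.polylines(big,[q],True,(0,0,255),1)
    q=(proj(d,to(RAIL,[(34.5,-29,-82.5),(34.5,29,-82.5)]))*s).astype(int);cv2.polylines(big,[q],True,(0,255,0),1)
    ims.append(cv2.convertScaleAbs(cv2.resize(big[b[2]*s:b[3]*s,b[0]*s:b[1]*s],(400,300)),alpha=1.5))
    np.savez(n+"4.npz",**d)
cv2.imwrite("pics/k3.png",np.vstack([np.hstack(ims[:2]),np.hstack([ims[2],ims[2]*0])]))
```

```text
lip in rail [ -1.1   1.3 119.3] foot [-1.5  1.2 35.3] swing -0.31 F [ 0.7  0.8 -0.1] F in rail [ 0.4  0.9 -0.3] q4 -0.4 t 12.5 w 55.9
```

View pics/k3.png

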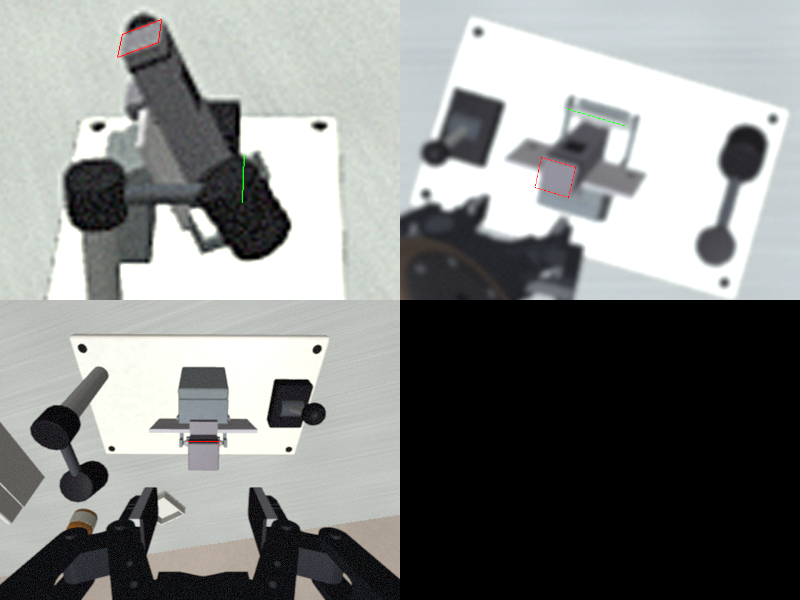

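Run:
```python
from go import *
d=np.load("wrist4.npz");im=np.ascontiguousarray(d["color"][:,:,::-1]);s=3
im=cv2.convertScaleAbs(cv2.resize(im,None,fx=s,fy=s,interpolation=cv2.INTER_CUBIC),alpha=1.5)
F=(RAIL[0],to(RAIL,(14,1.5,-84))[0])
for FF,X in ((F,[(-14,-15,125),(14,-15,125),(14,15,125),(-14,15,125)]),(RAIL,[(0,-60,0),(0,60,0)]),(RAIL,[(34.5,-29,-82.5),(34.5,29,-82.5)])):
    q=(proj(d,to(FF,X))*s+1).astype(int);cv2.polylines(im,[q],True,(0,0,255),1)
cv2.imwrite("pics/k4.png",im[150*3:240*3,180*3:400*3])
```

```text
(no output)
```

View pics/k4.png

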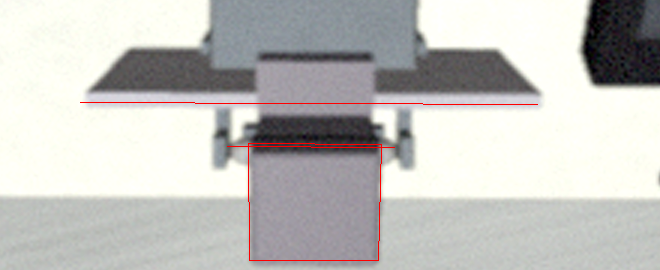

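```bash
cat >> go.py <<'E'
def lev(x,z,y=125):
    return tool_pose((ST[0],0))[0] if 0 else ST[0]@np.array([[0,1,0],[1,0,0],[0,0,-1.]]), to(ST,(x,y,z))[0]
E
python3 - <<'E'
from go import *
from kin import *
P=fit(1).x
for a in ((-85,200),(-85,95),(8,95)):
    R,p=lev(*a);delta(R,p);print(ik(R,p,robot.observe()["joint_positions"],P))
d=np.load("top4.npz");W=cloud(d)
u,v=proj(d,to(ST,(-48.4,125,107)))[0].round().astype(int);print(u,v,((W[v-4:v+5,u-4:u+5]-ST[1])@ST[0]).reshape(-1,3)[::9].round(3))
E
```

```text
t 12.65 pos [0.4739 0.2304 0.25  ] q [ 0.45   0.26   1.94  -0.402  0.699 -0.554] F [-0.4 -0.1 -0.8] w 55.7
shift units [ 4.1  -1.23  1.29] turn units [4.34 0.04 0.05]
(array([ 5.16269223e-01,  4.93428943e-01,  1.64816517e+00, -5.36208358e-12,
        9.99998545e-01, -7.61311790e-01]), np.float64(3.892022828085324e-23))
t 12.65 pos [0.4739 0.2304 0.25  ] q [ 0.45   0.26   1.94  -0.402  0.699 -0.554] F [-0.4 -0.1 -0.8] w 55.7
shift units [ 4.11 -2.52  4.54] turn units [4.34 0.04 0.05]
(array([ 5.16269223e-01,  6.23623146e-01,  1.73972378e+00,  1.99335781e-11,
        7.78245731e-01, -7.61311790e-01]), np.float64(1.8986673347240252e-22))
t 12.65 pos [0.4739 0.2304 0.25  ] q [ 0.45   0.26   1.94  -0.402  0.699 -0.554] F [-0.4 -0.1 -0.8] w 55.7
shift units [4.1  0.36 5.68] turn units [4.34 0.04 0.05]
(array([ 4.14819251e-01,  6.93328009e-01,  1.57808046e+00,  1.69254898e-10,
        8.70184182e-01, -8.62761762e-01]), np.float64(2.605771612930662e-20))
134 212 [[-0.042  0.132  0.12 ]
 [-0.044  0.131  0.124]
 [-0.046  0.13   0.125]
 [-0.048  0.131  0.118]
 [-0.05   0.131  0.117]
 [-0.052  0.13   0.117]
 [-0.056  0.161  0.014]
 [-0.059  0.16   0.016]
 [-0.061  0.161  0.009]]
```

Request:
apply_moves(targets=[[0.5, -0.4, 0, 0.9, 0, 0], [0.8, -0.4, 0, 0.9, 0, 0], [0.8, -0.3, 0, 0.9, 0, 0], [0.8, -0.3, 0, 0.9, 0, 0], [0.8, -0.2, 0, 0.8, 0, 0]], claw=0)

```text
time_s: 13.15
ee_pos: [0.458, 0.3516, 0.2344]
tcp_rot: [-2.507, -1.868, 0.032]
ft_force: [-0.2, -0.5, 0.7]
gripper_width: 0.002
```

Run:
```python
from go import *
delta(*lev(-90,95))
```

```text
t 13.15 pos [0.458  0.3516 0.2344] q [ 0.535  0.427  1.662  0.014  1.074 -0.753] F [-0.2 -0.5  0.7] w 0.2
shift units [0.41 0.94 4.62] turn units [-0.28  0.09  0.04]
```

Request:
apply_moves(targets=[[0.2, 0.4, 0.8, -0.3, 0, 0], [0.2, 0.4, 0.9, 0, 0.1, 0], [0, 0.1, 1, 0, 0, 0], [0, 0, 0.9, 0, 0, 0], [0, 0, 0.7, 0, 0, 0]])

```text
time_s: 13.65
ee_pos: [0.489, 0.3572, 0.0969]
tcp_rot: [-2.518, -1.876, 0.001]
ft_force: [0.9, 0.1, -0.7]
gripper_width: 0.001
```

Run:
```python
from go import *
delta(*lev(-90,95))
d=robot.read_camera("wrist");cv2.imwrite("pics/w5.png",d["color"][:,:,::-1])
```

```text
t 13.65 pos [0.489  0.3572 0.0969] q [ 0.521  0.623  1.734  0.002  0.785 -0.761] F [ 0.9  0.1 -0.7] w 0.0
shift units [-0.1  -0.11  0.06] turn units [-0.01 -0.01  0.04]
```

View pics/w5.png

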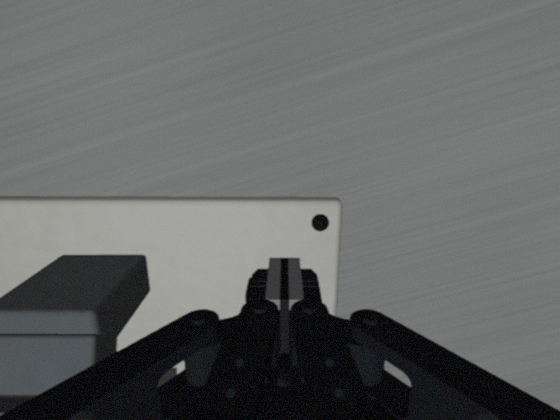

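Request:
apply_moves(targets=[[-0.1, 0.5, 0, 0, 0, 0], [0, 0.5, 0, 0, 0, 0], [0, 0.5, 0, 0, 0, 0], [0, 0.5, 0, 0, 0, 0], [0, 0.5, 0, 0, 0, 0]])

```text
time_s: 14.2
ee_pos: [0.564, 0.33, 0.0942]
tcp_rot: [-2.517, -1.876, 0.01]
ft_force: [-1.3, 0.5, -1.3]
gripper_width: 0.0
```

Run:
```python
from go import *
delta(*lev(8,95))
```

```text
t 14.2 pos [0.564  0.33   0.0942] q [ 4.280e-01  6.830e-01  1.605e+00  1.000e-03  8.610e-01 -8.540e-01] F [-1.3  0.5 -1.3] w 0.0
shift units [ 0.04  0.5  -0.03] turn units [-0.06  0.04  0.04]
```

Request:
apply_moves(targets=[[0, 0.2, 0, 0, 0, 0], [0, 0.2, 0, 0, 0, 0], [0, 0.1, 0, 0, 0, 0], [0, 0, 0, 0, 0, 0]])

```text
time_s: 14.6
ee_pos: [0.5756, 0.3262, 0.0952]
tcp_rot: [-2.513, -1.868, 0.024]
ft_force: [-0.6, -0.8, -0.5]
gripper_width: 0.003
```

Run:
```python
from go import *
delta(*lev(8,95))
d=robot.read_camera("side");im=d["color"][:,:,::-1];u,v=proj(d,to(ST,(0,125,100)))[0].astype(int)
cv2.imwrite("pics/s6.png",cv2.convertScaleAbs(cv2.resize(im[v-50:v+70,u-80:u+80],None,fx=4,fy=4,interpolation=cv2.INTER_CUBIC),alpha=1.5))
```

```text
t 14.6 pos [0.5756 0.3262 0.0952] q [ 0.413  0.694  1.575  0.009  0.89  -0.871] F [-0.6 -0.8 -0.5] w 0.3
shift units [0.05 0.1  0.  ] turn units [-0.2   0.07  0.01]
```

View pics/s6.png

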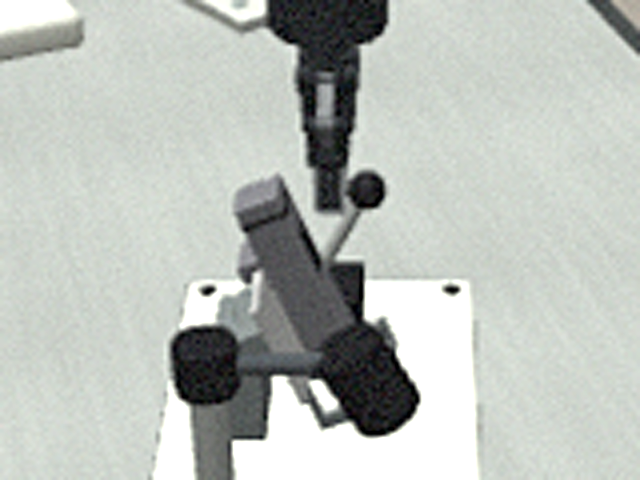

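Request:
apply_moves(targets=[[0, 0.2, 0, -0.2, 0, 0], [0, 0.1, 0, 0, 0, 0], [0, 0, 0, 0, 0, 0]])

```text
time_s: 14.95
ee_pos: [0.5755, 0.3263, 0.0952]
tcp_rot: [-2.514, -1.873, 0.03]
ft_force: [0.2, -0.6, 0.2]
gripper_width: -0.003
```

Run:
```python
from go import *
delta(*lev(8,95))
d=robot.read_camera("side")
c=d["color"].astype(int);u,v=proj(d,to(ST,(28.4,125,107.2)))[0];print("pred on",u,v)
m=(c.max(-1)<45).astype(np.uint8);
n,l,s,ce=cv2.connectedComponentsWithStats(m)
for i in range(1,n):
    if abs(ce[i][0]-u)<25 and abs(ce[i][1]-v)<25: print(s[i],ce[i])
for a in (.7,.8,.85,.9,1.):
    print(a,proj(d,to(ST,(-10+80*np.sin(a-.5),125,37+80*np.cos(a-.5))))[0].round(1))
```

```text
t 14.95 pos [0.5755 0.3263 0.0952] q [ 0.415  0.695  1.573  0.003  0.893 -0.867] F [ 0.2 -0.6  0.2] w -0.3
shift units [0.05 0.1  0.  ] turn units [-0.19  0.13  0.03]
pred on 265.9309195184954 139.8001602528243
[262 136   9   8  59] [266.25423729 139.42372881]
[236 140  12  10  26] [241.92307692 145.76923077]
[250 148   5  12  20] [252.  153.5]
[287 164   3   1   3] [288. 164.]
0.7 [257.3 137. ]
0.8 [260.2 137.7]
0.85 [261.7 138.1]
0.9 [263.1 138.6]
1.0 [265.9 139.8]
```

Request:
apply_moves(targets=[[0, -0.4, 0, 0, 0, 0], [0, -0.6, 0, 0, 0, 0], [0, -0.3, -0.5, 0, 0, 0], [0, 0, -1, 0, 0, 0], [0, 0, -1, 0, 0, 0]])

```text
time_s: 15.5
ee_pos: [0.5373, 0.3374, 0.1717]
tcp_rot: [-2.516, -1.873, 0.032]
ft_force: [-0.0, -0.0, 0.8]
gripper_width: -0.003
```

Request:
apply_moves(targets=[[0.5, 0, -1, 0, 0, 0], [0.5, -0.3, -1, 0, 0, 0], [0.5, -0.3, 0, 0, 0, 0], [0.5, -0.3, 0, 0, 0, 0], [0, 0, 0, 0, 0, 0]])

```text
time_s: 16.0
ee_pos: [0.5302, 0.4059, 0.244]
tcp_rot: [-2.52, -1.873, 0.012]
ft_force: [0.2, 0.0, 0.3]
gripper_width: 0.002
```

Run:
```python
from go import *
s=robot.observe();print(s["time_s"],s["ee_pos"],s["ft_force"])
F=(RAIL[0],to(RAIL,(14,1.5,-84))[0])
for n in ("side","top"):
    d=robot.read_camera(n);np.savez(n+"7.npz",**d);cv2.imwrite(f"pics/{n}7.png",d["color"][:,:,::-1])
    d0=np.load(n+"0.npz")
    im=np.ascontiguousarray(d["color"][:,:,::-1]);k=5
    u,v=proj(d,to(RAIL,(10,0,-20)))[0].astype(int);sub=cv2.convertScaleAbs(cv2.resize(im[v-50:v+50,u-75:u+75],None,fx=k,fy=k,interpolation=cv2.INTER_CUBIC),alpha=1.5)
    q=((proj(d,to(F,[(-14,-15,125),(14,-15,125),(14,15,125),(-14,15,125)]))-[u-75,v-50])*k+2).astype(int);cv2.polylines(sub,[q],True,(0,0,255),1)
    q=((proj(d,to(RAIL,[(34.5,-29,-82.5),(34.5,29,-82.5)]))-[u-75,v-50])*k+2).astype(int);cv2.polylines(sub,[q],True,(0,255,0),1)
    cv2.imwrite(f"pics/{n}7z.png",sub)
# ball
d=np.load("side7.npz");c=d["color"].astype(int);m=(c.max(-1)<45).astype(np.uint8)
n,l,s,ce=cv2.connectedComponentsWithStats(m)
for i in range(1,n):
    if abs(ce[i][0]-266)<12 and abs(ce[i][1]-140)<12: print("ball",s[i],ce[i])
```

```text
16.0 [0.53018951 0.40591038 0.24396931] [0.18652644 0.00374676 0.32452204]
ball [262 136   9   8  58] [266.32758621 139.44827586]
```

View pics/side7z.png

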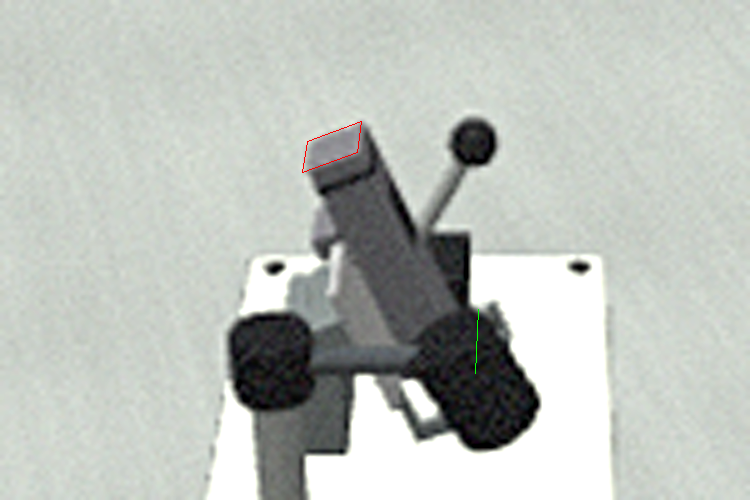

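View pics/top7z.png

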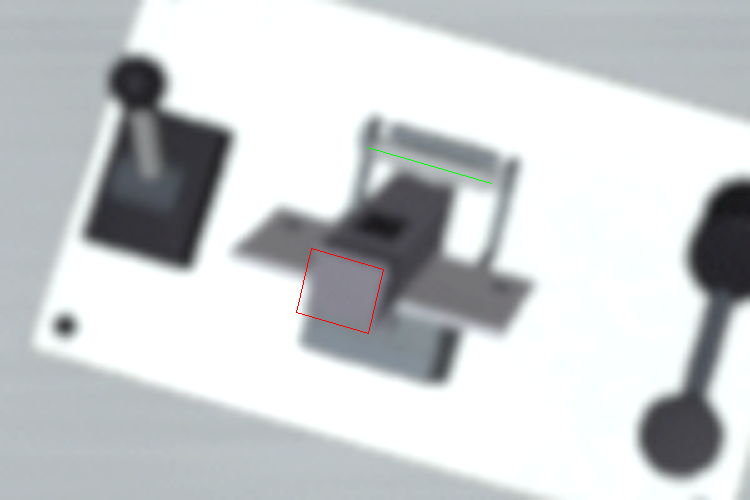

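View pics/top7.png

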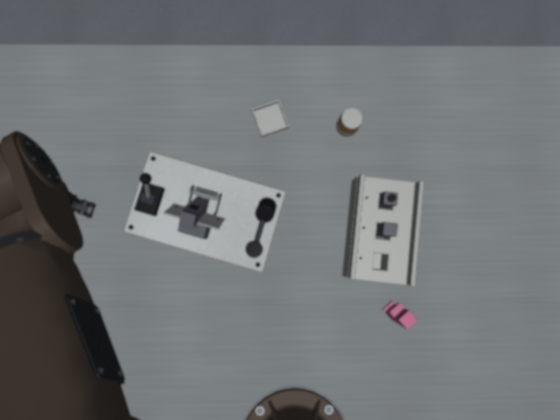

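Run:
```python
from go import *
d0=np.load("top0.npz");d=np.load("top7.npz");k=10
p=proj(d,to(RAIL,(30,0,-82)))[0].astype(int);o=p-[25,22];out=[]
for n,D in enumerate((d0,d)):
    im=np.ascontiguousarray(D["color"][:,:,::-1])[o[1]:o[1]+55,o[0]:o[0]+39]
    im=cv2.convertScaleAbs(cv2.resize(im,None,fx=k,fy=k,interpolation=cv2.INTER_CUBIC),alpha=1.5)
    def pl(F,X,c,):
        q=((proj(D,to(F,X))-o)*k+k/2).astype(int);cv2.polylines(im,[q],False,c,1)
    if n:
        for sw,c in ((0,(0,0,255)),(4,(255,0,0))):
            R=RAIL[0]@Ry(-sw);F=(R,to(RAIL,(0,0,0))[0]-R@np.array([-.014,-.001,.084]))
            pl(F,[(14,-15,125),(14,-15,0),(14,15,0),(14,15,125)],c)
    pl(RAIL,[(39.5,-29,-82.5),(39.5,29,-82.5)],(0,255,0));pl(RAIL,[(29.5,-29,-82.5),(29.5,29,-82.5)],(0,255,0))
    out.append(im)
cv2.imwrite("pics/bar.png",np.hstack(out))
a=d0["color"].astype(int);b=d["color"].astype(int)
box=np.s_[p[1]-13:p[1]-1,p[0]-16:p[0]+24];print(p,np.abs(a-b)[box].max(-1).max(0))
```

```text
[203 196] [3 3 2 3 3 3 2 2 2 4 7 7 4 3 2 2 2 3 3 2 2 3 2 3 2 3 3 3 3 2 3 2 3 3 3 3 2
 3 3 3]
```

View pics/bar.png

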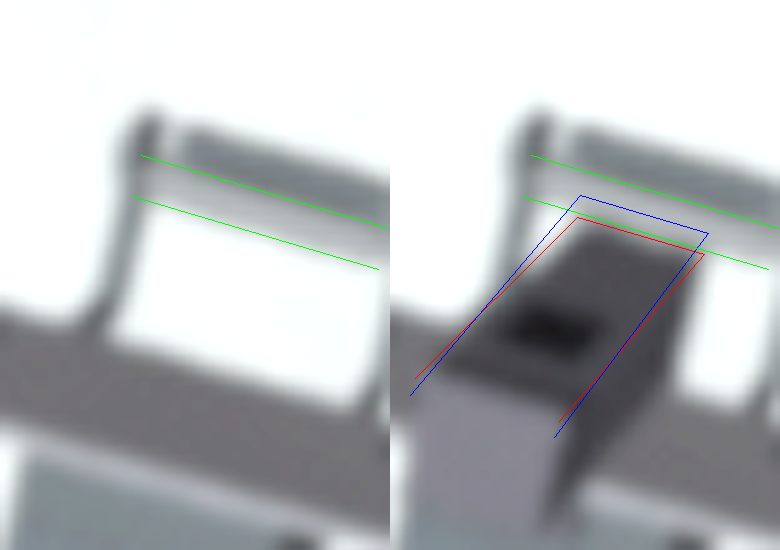

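The catch bar's pixels are unchanged from the start (difference 7 grey levels or less). The pack's front edge lies on the fully-home outline, and the lever ball is at the predicted "on" pixel. I'll hand in.

Run:
```python
from go import *
a=np.load("top0.npz")["color"].astype(int);b=np.load("top7.npz")["color"].astype(int)
D=np.abs(a-b).max(-1)
for n,s in dict(tray=np.s_[98:140,248:292],jar=np.s_[102:142,332:368],plain=np.s_[218:243,374:402],short=np.s_[188:212,374:402]).items(): print(n,D[s].max())
print(robot.job_done())
```

```text
tray 3
jar 3
plain 3
short 3
the job is handed in; nothing more can be done
None
```

The lipped pack is locked on the rail, the lamp lever is fully over, and I handed the job in at about 16 s of the 54 s allowed. No verdict came back, so the results below are my own checks.

I lifted the lipped pack straight up out of the well nearest the robot. I hooked its lip over the middle of the rail and swung the foot in until the resistance dropped away. I then released the pack and pushed the lever over with closed fingers.

**Departure from the description:** I hooked the pack with the foot swung out about 8 degrees instead of 10 to 20. A larger swing would have put the fourth joint past its range limit. At that angle the foot stood about 13 mm out from the rail, against the required 8 mm.

**Light touch on the way:** the pack's heel brushed the rail during the approach (about 4 N). I backed it off before hooking.

**Last checks:**
- **Pack:** its outline matches the fully-home position to about 1 px (roughly 2 mm). It also resisted a small outward test turn before I let go.
- **Catch:** the bar looks the same as at the start in the top view, with a difference of 7 grey levels or less.
- **Lever:** the ball is at the pixel predicted for 1.0 rad. The force reading stayed near zero at the end of the push, so the picture, not the force, is my evidence that it is fully over.
- **Other packs, tray and jar:** these look unchanged from the start, with a difference of 3 grey levels or less.
- **Robot:** it stands clear of everything.

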